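# Clamp the sample plates in the screw press

### The job

Unscrew the press's black knob (counter-clockwise) until the press is fully open, then push all the steel sample plates that lie on the bench in under the platen, one to a lane, each with a short end fully home against the back fence. Then screw the knob clockwise all the way down, so that the sprung platen bears on every plate, and let go. Leave the loupe, the roll of tape and the brush where they are.

Things in the scene. Friction and masses are not known exactly. Their poses are not given: they have to be found in the camera images.
- press: Green screw press fixed to the bench, open towards its own -x (roughly to the robot). Origin: on the bench under the knob's axis; x into the press, y across, z up. Posts 16 mm wide at y = +-91 mm on 7 mm high feet with pointed noses (to x = -66 mm). Bridge over them x -16 to +16 mm, underside 44 mm, top 64 mm above the bench. No floor: plates slide on the bench
- fence_mid (a point): Middle of the front face of the press's steel back fence (18 mm high), at x = +6, y = 0, z = 9 mm in the press frame; axes as the press. A plate pushed home lengthwise has its centre at press x = -36 mm and sticks 62 mm out of the bridge. Two guide strips 7 mm high, 5 mm wide, from x = -68 mm to the fence, make three lanes 52 mm wide with middles at press y = -57, 0, +57 mm
- platen: Aluminium pressing bar under the bridge: press x -16 to +5 mm, 160 mm wide, 10 mm thick; origin at its underside on the knob's axis. Moves with the screw; a spring presses it down (about 10 N once it bears on plates, 20 N with the knob right down). Underside 8 mm above the bench at knob angle 0 with nothing under it, 24.7 mm fully open
- press_knob (a joint): Knob angle, rad: 0 = right down (lower stop), 10.5 = fully open (upper stop, 1.67 turns up). Grows when turned counter-clockwise seen from above; knob, screw and platen then rise 10 mm a turn (1.59 mm per rad). Friction 0.06 N m: stays where it is left. Starts at 0 to 1.8, too low for a plate to go under
- knob_center (a point): Centre (half-way up) of the round black knurled knob on top of the press, 50 mm in diameter, 26 mm tall, vertical axis. This point is 95 mm above the bench at knob angle 0, 111.7 mm fully open, and moves with the knob; there is 18 mm of bare spindle between the knob's underside and the bridge at angle 0
- plate_1_center (a point): Centre of a loose ground steel sample plate, 46 x 84 x 12 mm (x, y, z), 0.23 to 0.4 kg, lying flat on the bench; its y axis runs along its 84 mm length. Two or three of the three plates are present
- plate_2_center (a point): As plate_1_center, for the second plate
- plate_3_center (a point): As plate_1_center, for the third plate
- loupe_center (a point): Bystander: black watchmaker's loupe, 35 mm in diameter, 30 mm tall; its centre. Behind and to the right of it stands the fixed microscope, about 355 mm tall, its lowest thimble reaching forward
- tape_roll_center (a point): Bystander: roll of black tape, 58 mm in diameter, 19 mm tall; its centre. Between it and the plates stands a fixed open wooden case, 34 mm high, its raised lid up to about 170 mm
- brush_center (a point): Bystander: green hand brush, 30 x 85 x 22 mm; its centre

How it is judged:
By the outcome, as a careful person would: the job done as asked, in the order asked, and still so for the second after the job is handed in, with the robot touching nothing.
Of plate_1, plate_2, plate_3 only 2 to 3 are there at a start; the rules pass over those that are not, and their reading is None.
At some moment in a run one of plate_1, plate_2, plate_3 may be knocked a few centimetres aside while the robot is not near it.
Once in a run the grip may slacken for a moment while it holds something.
It also fails if it takes over 210 s, if anything falls off the work surface, if the arm or the gripper's body presses on something with over 40 N, if the wrist force passes 120 N, or if a joint passes its speed limit or range.

### The arm

A 6-joint arm with a two-finger parallel gripper is mounted at the origin on a cart in front of the work surface, level with it; the furniture and walls round the work are solid. World frame = base frame: x ahead of the robot, y to its left, z up, the work surface at z = 0. Lengths are in m, angles in rad, forces in N, time in s.
With the tool pointing down it reaches from about 0.25 to 0.775 m from the base axis. Payload 4 kg.
Tool frame: the origin (TCP) lies at the centre of the arm's flange, where the gripper is bolted on; the fingertips stand 199 mm ahead of it and the grasp point (between the pads) lies 180 mm ahead of it (robot.tcp_to_tips is the z of the fingertips in the tool frame, in m); z points along the fingers, y is the line along which they close (so a half turn about z gives the same grasp; the last joint's range is limited). The gripper opens to 94 mm and grips with 3 to 60 N. Pads are 16 mm wide; open, the fingers measure 119 mm over their backs; the gripper's body (75 mm by 177 mm) begins 78 mm behind the grasp point.
Start: joints at [-1.322, 0.087, 1.371, -0, 1.684, -0.103], TCP at [0.19, -0.516, 0.405] pointing down, gripper open.
Joint ranges: [-3.1, 3.1], [-0.76, 2.03], [0.27, 2.55], [-1.08, 4.22], [0.17, 2.65], [-2.57, 2.57]. Speed limits (rad/s): [2.79, 2.79, 3.14, 3.14, 3.14, 3.14].

### API

Orientations are given as [roll, pitch, yaw] about the fixed x, y, z axes, in that order (R = Rz(yaw) Ry(pitch) Rx(roll)).
In Python, from bench import robot gives the robot as it stands.
- The arm moves only by the tool play_rows, never from a script. Its arguments are lists of equal length, an entry for each row: "translation": the shift along the tool's x, y, z scaled (see below), a list of three; "twist": the turn, a rotation vector about the tool's x, y, z scaled (see below), a list of three; "gripper": the opening, from -1 (shut) to 1 (fully open). A call has 1 to 8 rows; each row shifts and turns the commanded pose from where the row before left it, along the tool's axes as they then stand; what a row does not reach is not made up. The controller multiplies each number of a shift by 0.04 m and each number of a turn by 0.1 rad. A row lasts 1/10 s, in which the tool goes at most 50 mm and 8.59 degrees, less where a joint would pass 70% of its speed; a pose out of reach is approached as far as the arm can. A call with a number of a shift or a turn outside -1 to 1 is refused whole. A call with a gripper value outside its range is refused whole. The fingers move at their own pace and stop on an object; the grip force is fixed at half the most. Time passes only in rows, so rows that do not move let the fingers close. It gives the time, the measured TCP pose, the force, the opening and the grip force at its end, in the units of the state.
- robot.get_obs(): the state, without advancing time (a new reading comes with each control period).
- robot.snapshot(name): name is "scene" or "top"; returns the picture (420x560x3 uint8, red, green, blue); there is no depth.
- robot.camera_model(name): a dict with "camera_matrix" (3x3 intrinsics, pixels), "k1" (the pictures are not rectified: a ray, as slopes to the right and down, at radius r is drawn at 1 + k1 r^2 times it, then the intrinsics apply), "rvec" (rotation vector, rad) and "tvec" (3), from world to camera coordinates, as OpenCV has them. Camera axes: x right, y down, z forward; pixel columns grow to the right and rows downward; lengths in m; the calibration is good to about 2 mm. A picture is of the moment at which its call begins. camera_model takes no time and is no camera call.
- robot.close_job(): hands the job in; it is judged then, once.
Trained networks look in the newest picture that a camera, given by its name, has taken for a name from the list of things; names that differ only in an ending like _2 or _b are one class to them, and where a whole thing is asked for, a point or a joint stands for the part that bears it (a point fixed in the world has none). Each returns a list of dicts, best first, with "score" (0 to 1); they miss things now and then, are a little off and sometimes report something else, mostly with a low value. They report only what shows in the picture. A call takes as long as a camera call.
- robot.recognise(name, camera): "centre" ([x, y, z] in m, in world coordinates, good to about 4 mm: the middle of the surface that is visible of it).
- robot.spot_point(name, camera): "centre" ([x, y, z] in m, in world coordinates, good to about 4 mm: a listed point, or the origin of a listed thing).
The state is a dict: "time": time; "joint_positions": joint angles; "qvel": joint speeds; "joint_torque": joint torques, N m; "tool_pos": TCP position; "ee_rot": TCP orientation; "wrist_force": force on the tool from outside, world axes, zero at the start; "wrist_torque": the same for the moment, N m; "width": finger opening in m; "finger_force": force on a finger pad.
Only numpy, scipy, OpenCV 4.12 (cv2) and the standard library are available. Lean on these libraries where they do the work, as an engineer would, in place of code of your own. Each camera call takes 0.05 s, during which the arm holds its last target. There are 200 camera calls.

## Working session

There is one attempt and no reset: what is moved stays moved. The work goes in short steps, Python scripts to look and compute and a tool call to move; the robot and the scene stay as the last step left them, time stands still between calls to the robot, and variables do not carry over. Pictures are saved under pics/ and viewed, at most 14 in all, crops included, and the job is handed in when it is done.

Besides the shell and the picture viewer there is one more tool, called after "Request:" as name(argument=value, ...), one argument or row to a line, values as JSON. play_rows: Moves the arm, as the interface text tells. Its arguments: {"type":"object","properties":{"translation":{"type":"array","items":{"type":"array","items":{"type":"number","minimum":-1,"maximum":1}}},"twist":{"type":"array","items":{"type":"array","items":{"type":"number","minimum":-1,"maximum":1}}},"gripper":{"type":"array","items":{"type":"number"}}},"required":["translation","twist","gripper"]}

```bash
mkdir -p pics; ls
python3 - <<'E'
from bench import robot
import cv2,numpy as np
o=robot.get_obs(); print(o['time'],o['tool_pos'],o['ee_rot'],o['width'])
for c in ('scene','top'):
    im=robot.snapshot(c); cv2.imwrite(f'pics/{c}0.png',im[:,:,::-1])
    m=robot.camera_model(c); R=cv2.Rodrigues(np.array(m['rvec']))[0]; print(c,m['k1'],-R.T@np.array(m['tvec']),np.array(m['camera_matrix'])[0,0])
    for n in ('press','knob_center','fence_mid','plate_1_center','loupe_center','tape_roll_center','brush_center'):
        print(n,[(np.round(d['centre'],3).tolist(),round(d['score'],2)) for d in robot.spot_point(n,c)])
E
```

```text
pics
0.0 [ 0.18948031 -0.51619804  0.40352266] [-3.13943547e+00 -2.23140978e-04  3.51791166e-01] 0.09391195913270874
scene -0.18508209323699085 [-0.13707051  0.57427331  1.09919301] 504.7698032731676
press [([0.592, 0.356, 0.001], 0.7)]
knob_center [([0.589, 0.359, 0.094], 0.91)]
fence_mid [([0.597, 0.36, 0.009], 0.7)]
plate_1_center [([0.425, 0.03, 0.004], 0.57)]
loupe_center [([0.374, -0.176, 0.015], 0.56), ([0.589, 0.358, -0.0], 0.47), ([0.596, 0.351, 0.009], 0.45)]
tape_roll_center [([0.709, 0.223, 0.008], 0.57)]
brush_center [([0.712, 0.346, 0.008], 0.69)]
top 0.03795445458515227 [0.46639351 0.08408714 1.12975979] 444.40258056875837
press [([0.592, 0.36, 0.0], 0.55)]
knob_center [([0.597, 0.359, 0.094], 0.6)]
fence_mid [([0.595, 0.355, 0.009], 0.68)]
plate_1_center [([0.432, 0.033, 0.007], 0.7)]
loupe_center [([0.375, -0.178, 0.014], 0.53), ([0.709, 0.345, 0.01], 0.35)]
tape_roll_center [([0.711, 0.223, 0.006], 0.7)]
brush_center [([0.71, 0.344, 0.014], 0.58)]
```

View pics/top0.png

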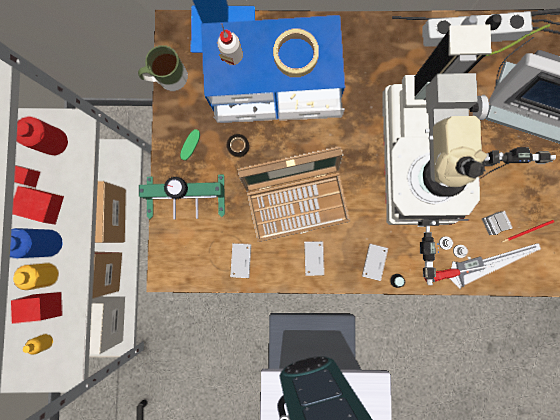

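View pics/scene0.png

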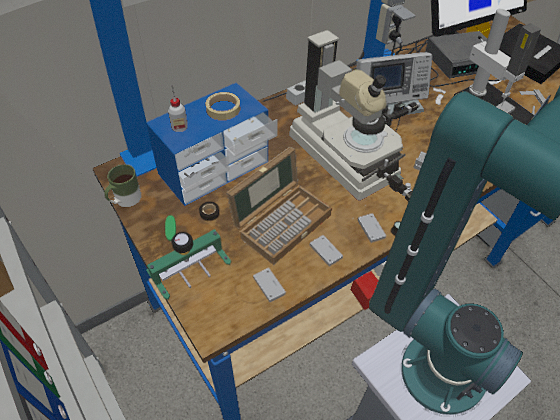

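The top view shows three plates at about (240,260), (314,258) and (376,262). The press is at (182,188), and its strips at (174,208) and (197,207) open downward, towards -x. I'll zoom in for a precise fit.

```bash
cat > h.py <<'E'
from bench import robot
import cv2,numpy as np
def px2w(cam,uv,z):
    m=robot.camera_model(cam);K=np.array(m['camera_matrix']);R=cv2.Rodrigues(np.array(m['rvec']))[0];t=np.array(m['tvec'])
    uv=np.atleast_2d(np.array(uv,float))
    n=cv2.undistortPoints(uv[:,None],K,np.array([m['k1'],0,0,0,0]))[:,0]
    d=np.c_[n,np.ones(len(n))]@R; c=-R.T@t
    return c+d*((z-c[2])/d[:,2])[:,None]
def w2px(cam,P):
    m=robot.camera_model(cam)
    return cv2.projectPoints(np.atleast_2d(np.array(P,float)),np.array(m['rvec']),np.array(m['tvec']),np.array(m['camera_matrix']),np.array([m['k1'],0,0,0,0]))[0][:,0]
def plates(im):
    g=cv2.cvtColor(im,cv2.COLOR_RGB2HSV); m=((g[:,:,1]<45)&(g[:,:,2]>140)).astype(np.uint8)
    m[:225]=0;m[292:]=0;m[:,:150]=0;m[:,400:]=0
    out=[]
    for c in cv2.findContours(m,cv2.RETR_EXTERNAL,cv2.CHAIN_APPROX_NONE)[0]:
        if cv2.contourArea(c)<250: continue
        w=px2w('top',c[:,0],0.012)[:,:2]
        (cx,cy),(a,b),ang=cv2.minAreaRect((w*1000).astype(np.float32))
        if a<b: ang+=90
        ang=(ang+90)%180-90   # long-axis direction from world x, deg
        out.append((round(cx),round(cy),round(max(a,b)),round(min(a,b)),round(ang,1)))
    return out
def obs():
    o=robot.get_obs(); print('t',round(o['time'],2),'pos',np.round(o['tool_pos'],4),'rot',np.round(o['ee_rot'],3),'q',np.round(o['joint_positions'],3),'F',np.round(o['wrist_force'],1),'T',np.round(o['wrist_torque'],2),'w',round(o['width'],4),'f',np.round(o['finger_force'],1)); return o
E
python3 - <<'E'
from h import *
im=cv2.imread('pics/top0.png')
print(plates(im[:,:,::-1]))
a=cv2.resize(im[160:230,130:240],None,fx=7,fy=7,interpolation=cv2.INTER_CUBIC)
cv2.imwrite('pics/top0p.png',a)
s=cv2.imread('pics/scene0.png')
cv2.imwrite('pics/sc0p.png',cv2.resize(s[190:400,0:260],None,fx=2.8,fy=2.8,interpolation=cv2.INTER_CUBIC))
E
```

```text
[(422, -120, 83, 47, -13.4), (423, 215, 83, 47, -2.5), (430, 32, 84, 46, 2.2)]
```

View pics/top0p.png

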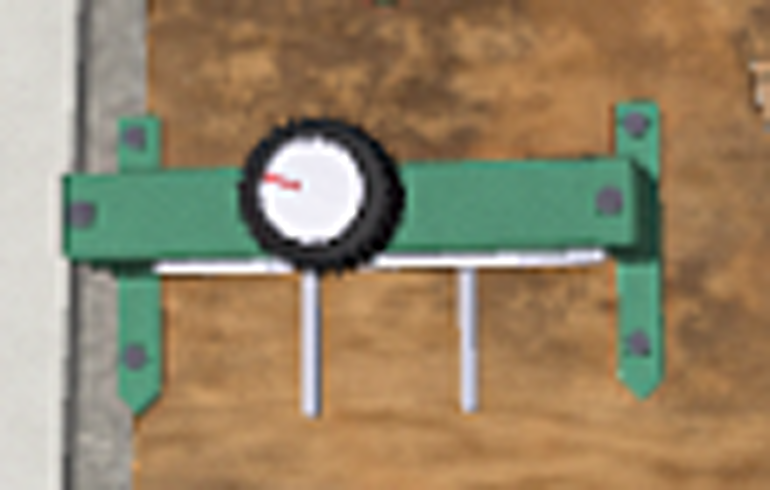

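View pics/sc0p.png

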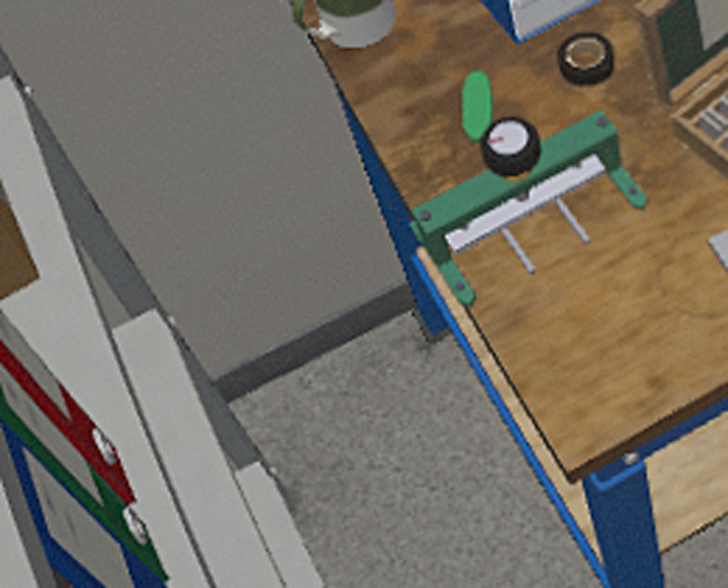

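Run:
```python
from h import *
from scipy.optimize import least_squares
def crop(p): p=np.array(p,float); return np.array([130,160])+(p+.5)/7-.5
pix=crop([(138,413),(642,398),(311,415),(470,411)])
W=px2w('top',pix,0.007)[:,:2]
L=np.array([(-66,91),(-66,-91),(-68,28.5),(-68,-28.5)])/1000
def tf(p,L): c,s=np.cos(p[2]),np.sin(p[2]); return np.c_[p[0]+c*L[:,0]-s*L[:,1],p[1]+s*L[:,0]+c*L[:,1]]
r=least_squares(lambda p:(tf(p,L)-W).ravel(),[.59,.36,0]); print(r.x,np.round(r.fun*1000,1))
print('knob top px->',px2w('top',crop([(312,190)]),.108+.001))
p=r.x
for n,l in (('lanes home ctr',[(-.036,y) for y in(-.057,0,.057)]),('entry -0.115',[(-.115,y) for y in(-.057,0,.057)])): print(n,np.round(tf(p,np.array(l)),4).tolist())
# shelf edge height
for z in (-.3,-.1,0,.2,.3,.4): print(z,px2w('top',[(140,340),(140,200)],z)[:,:2].round(3).tolist(),px2w('scene',[(52,301),(89,356)],z)[:,:2].round(3).tolist())
```

```text
[0.59522527 0.35888466 0.03676534] [-0.3  0.1 -0.4 -0.1  0.2 -0.1  0.5  0.2]
knob top px-> [[0.59497893 0.35950027 0.109     ]]
lanes home ctr [[0.5613, 0.3006], [0.5592, 0.3576], [0.5572, 0.4145]]
entry -0.115 [[0.4824, 0.2977], [0.4803, 0.3547], [0.4782, 0.4116]]
-0.3 [[0.161, 0.561], [0.602, 0.578]] [[0.899, 0.745], [0.654, 0.707]]
-0.1 [[0.204, 0.495], [0.583, 0.509]] [[0.751, 0.721], [0.541, 0.688]]
0 [[0.225, 0.461], [0.574, 0.475]] [[0.677, 0.709], [0.484, 0.679]]
0.2 [[0.268, 0.394], [0.555, 0.406]] [[0.529, 0.684], [0.371, 0.66]]
0.3 [[0.289, 0.361], [0.545, 0.371]] [[0.455, 0.672], [0.315, 0.65]]
0.4 [[0.311, 0.328], [0.536, 0.336]] [[0.381, 0.66], [0.258, 0.641]]
```

Request:
play_rows(
  translation=[
    [0.456, -0.807, 0],
    [0.456, -0.807, 0],
    [0.456, -0.807, 0],
    [0.456, -0.807, 0],
    [0.456, -0.807, 0],
    [0.456, -0.807, 0],
    [0.456, -0.807, 0],
    [0.456, -0.807, 0],
  ],
  twist=[
    [0, 0, 0],
    [0, 0, 0],
    [0, 0, 0],
    [0, 0, 0],
    [0, 0, 0],
    [0, 0, 0],
    [0, 0, 0],
    [0, 0, 0],
  ],
  gripper=[1, 1, 1, 1, 1, 1, 1, 1],
)

```text
time: 1.6
tool_pos: [0.2373, -0.2221, 0.4048]
ee_rot: [3.141, -0.0, 0.351]
wrist_force: [1.1, -0.6, 1.1]
width: 0.094
finger_force: 0.0
```

Request:
play_rows(
  translation=[
    [0.456, -0.807, 0],
    [0.456, -0.807, 0],
    [0.891, -0.641, 0],
    [0.891, -0.641, 0],
    [0.891, -0.641, 0],
    [0.891, -0.641, 0],
    [0.891, -0.641, 0],
    [0.891, -0.641, 0],
  ],
  twist=[
    [0, 0, 0],
    [0, 0, 0],
    [0, 0, 0],
    [0, 0, 0],
    [0, 0, 0],
    [0, 0, 0],
    [0, 0, 0],
    [0, 0, 0],
  ],
  gripper=[1, 1, 1, 1, 1, 1, 1, 1],
)

```text
time: 2.4
tool_pos: [0.3977, 0.0697, 0.405]
ee_rot: [3.141, -0.001, 0.353]
wrist_force: [-0.2, -0.7, -0.5]
width: 0.0939
finger_force: 0.0
```

Request:
play_rows(
  translation=[
    [0.891, -0.641, 0],
    [0.891, -0.641, 0],
    [0.891, -0.641, 0],
    [0.891, -0.641, 0],
    [0.891, -0.641, 0],
    [0.891, -0.641, 0],
    [0.891, -0.641, 0],
    [0.891, -0.641, 0],
  ],
  twist=[
    [0, 0, 0],
    [0, 0, 0],
    [0, 0, 0],
    [0, 0, 0],
    [0, 0, 0],
    [0, 0, 0],
    [0, 0, 0],
    [0, 0, 0],
  ],
  gripper=[1, 1, 1, 1, 1, 1, 1, 1],
)

```text
time: 3.2
tool_pos: [0.595, 0.3601, 0.4044]
ee_rot: [3.141, -0.0, 0.352]
wrist_force: [0.3, 0.5, 0.5]
width: 0.0941
finger_force: 0.0
```

```bash
cat >> h.py <<'E'
def go(x,y,z,yaw=None):
    "remaining move to TCP x,y,z in tool units (at present yaw) and twist units"
    o=obs(); e=np.array([x,y,z])-o['tool_pos']; R=cv2.Rodrigues(np.zeros(3))[0]
    from scipy.spatial.transform import Rotation as Ro
    Rm=Ro.from_euler('xyz',o['ee_rot']); u=Rm.inv().apply(e)/.04
    print('units',np.round(u,3),'twist z',None if yaw is None else round(((o['ee_rot'][2]-yaw+np.pi)%(2*np.pi)-np.pi)/.1,2))
E
python3 -c "
from h import *
go(.595,.359,.278,-.45)"
```

```text
t 3.2 pos [0.595  0.3601 0.4044] rot [ 3.141 -0.     0.352] q [ 0.463  0.421  0.964 -0.     1.757  1.682] F [0.3 0.5 0.5] T [ 0.01 -0.03  0.01] w 0.0941 f 0.0
units [-0.01   0.026  3.161] twist z 8.02
```

Request:
play_rows(
  translation=[
    [0, 0, 0.395],
    [0, 0, 0.395],
    [0, 0, 0.395],
    [0, 0, 0.395],
    [0, 0, 0.395],
    [0, 0, 0.395],
    [0, 0, 0.395],
    [0, 0, 0.395],
  ],
  twist=[
    [0, 0, 1],
    [0, 0, 1],
    [0, 0, 1],
    [0, 0, 1],
    [0, 0, 1],
    [0, 0, 1],
    [0, 0, 1],
    [0, 0, 1],
  ],
  gripper=[1, 1, 1, 1, 1, 1, 1, 1],
)

```text
time: 4.0
tool_pos: [0.5943, 0.3584, 0.2775]
ee_rot: [3.141, 0.0, -0.452]
wrist_force: [1.2, 0.8, -0.5]
width: 0.0938
finger_force: 0.0
```

Request:
play_rows(
  translation=[
    [0.012, 0.025, 0],
    [0, 0, 0],
    [0, 0, 0],
    [0, 0, 0],
    [0, 0, 0],
    [0, 0, 0],
    [0, 0, 0],
    [0, 0, 0],
  ],
  twist=[
    [0, 0, 0.2],
    [0, 0, 0],
    [0, 0, 0],
    [0, 0, 0],
    [0, 0, 0],
    [0, 0, 0],
    [0, 0, 0],
    [0, 0, 0],
  ],
  gripper=[1, -1, -1, -1, -1, -1, -1, -1],
)

```text
time: 4.8
tool_pos: [0.5941, 0.357, 0.2786]
ee_rot: [3.14, -0.0, -0.468]
wrist_force: [-1.6, -1.3, 1.2]
width: 0.0495
finger_force: 30.0
```

```bash
python3 -c "
from h import *
go(.595,.359,.278,-.47)"
```

```text
t 4.8 pos [0.5941 0.357  0.2786] rot [ 3.14  -0.    -0.468] q [ 4.600e-01  4.540e-01  1.168e+00 -1.000e-03  1.521e+00  2.499e+00] F [-1.6 -1.3  1.2] T [-0.31  0.26 -0.01] w 0.0495 f 30.0
units [-0.003 -0.054  0.015] twist z 0.02
```

Request:
play_rows(
  translation=[
    [0, 0, -0.004],
    [0, 0, -0.004],
    [0, 0, -0.004],
    [0, 0, -0.004],
    [0, 0, -0.004],
    [0, 0, -0.004],
    [0, 0, -0.004],
    [0, 0, -0.004],
  ],
  twist=[
    [0, 0, -1],
    [0, 0, -1],
    [0, 0, -1],
    [0, 0, -1],
    [0, 0, -1],
    [0, 0, -1],
    [0, 0, -1],
    [0, 0, -1],
  ],
  gripper=[-1, -1, -1, -1, -1, -1, -1, -1],
)

```text
time: 5.6
tool_pos: [0.5941, 0.3578, 0.2799]
ee_rot: [-3.14, -0.001, 0.336]
wrist_force: [-0.5, 0.9, 1.2]
width: 0.0495
finger_force: 30.0
```

Request:
play_rows(
  translation=[
    [0, 0, -0.004],
    [0, 0, -0.004],
    [0, 0, -0.004],
    [0, 0, -0.004],
    [0, 0, -0.004],
    [0, 0, -0.004],
    [0, 0, -0.004],
    [0, 0, -0.004],
  ],
  twist=[
    [0, 0, -1],
    [0, 0, -1],
    [0, 0, -1],
    [0, 0, -1],
    [0, 0, -1],
    [0, 0, -1],
    [0, 0, -1],
    [0, 0, -1],
  ],
  gripper=[-1, -1, -1, -1, -1, -1, -1, -1],
)

```text
time: 6.4
tool_pos: [0.5935, 0.3585, 0.2811]
ee_rot: [-3.139, -0.002, 1.137]
wrist_force: [-2.8, 2.6, 1.6]
width: 0.0492
finger_force: 30.0
```

```bash
python3 -c "
from h import *
obs()
for n in ('scene','top'):
    robot.snapshot(n); print([np.round(d['centre'],4) for d in robot.spot_point('knob_center',n)][:1])
"
```

```text
t 6.4 pos [0.5935 0.3585 0.2811] rot [-3.139e+00 -2.000e-03  1.137e+00] q [0.461 0.453 1.164 0.003 1.524 0.895] F [-2.8  2.6  1.6] T [ 0.44  0.37 -0.06] w 0.0492 f 30.0
[array([0.5892, 0.3607, 0.0974])]
[array([0.7101, 0.2247, 0.0062])]
```

Request:
play_rows(
  translation=[
    [0, 0, -0.004],
    [0, 0, -0.004],
    [0, 0, -0.004],
    [0, 0, -0.004],
    [0, 0, -0.004],
    [0, 0, -0.004],
    [0, 0, -0.004],
    [0, 0, -0.004],
  ],
  twist=[
    [0, 0, -1],
    [0, 0, -1],
    [0, 0, -1],
    [0, 0, -1],
    [0, 0, -1],
    [0, 0, -1],
    [0, 0, -1],
    [0, 0, -1],
  ],
  gripper=[-1, -1, -1, -1, -1, -1, -1, -1],
)

```text
time: 7.4
tool_pos: [0.5928, 0.3586, 0.2824]
ee_rot: [-3.139, -0.004, 1.935]
wrist_force: [-6.9, 4.5, 2.6]
width: 0.0495
finger_force: 30.0
```

Request:
play_rows(
  translation=[
    [0, 0, -0.004],
    [0, 0, -0.004],
    [0, 0, -0.004],
    [0, 0, -0.004],
    [0, 0, -0.004],
    [0, 0, -0.004],
    [0, 0, -0.004],
    [0, 0, -0.004],
  ],
  twist=[
    [0, 0, -1],
    [0, 0, -1],
    [0, 0, -1],
    [0, 0, -1],
    [0, 0, -1],
    [0, 0, -1],
    [0, 0, -1],
    [0, 0, -1],
  ],
  gripper=[-1, -1, -1, -1, -1, -1, -1, -1],
)

```text
time: 8.2
tool_pos: [0.5923, 0.3581, 0.2836]
ee_rot: [-3.14, -0.006, 2.735]
wrist_force: [-9.5, 1.7, 4.9]
width: 0.05
finger_force: 30.0
```

Request:
play_rows(
  translation=[
    [0, 0, -0.004],
    [0, 0, -0.004],
    [0, 0, -0.004],
    [0, 0, -0.004],
    [0, 0, -0.004],
    [0, 0, -0.004],
    [0, 0, -0.004],
    [0, 0, -0.004],
  ],
  twist=[
    [0, 0, -1],
    [0, 0, -1],
    [0, 0, -1],
    [0, 0, -1],
    [0, 0, -1],
    [0, 0, -1],
    [0, 0, -1],
    [0, 0, -1],
  ],
  gripper=[-1, -1, -1, -1, -1, -1, -1, -1],
)

```text
time: 9.0
tool_pos: [0.5924, 0.3573, 0.2849]
ee_rot: [3.141, -0.007, -2.749]
wrist_force: [-9.8, -1.1, 6.3]
width: 0.0492
finger_force: 30.0
```

Request:
play_rows(
  translation=[
    [0, 0, -0.004],
    [0, 0, -0.004],
    [0, 0, -0.004],
    [0, 0, -0.004],
    [0, 0, -0.004],
    [0, 0, -0.004],
    [0, 0, -0.004],
    [0, 0, -0.004],
  ],
  twist=[
    [0, 0, -1],
    [0, 0, -1],
    [0, 0, -1],
    [0, 0, -1],
    [0, 0, -1],
    [0, 0, -1],
    [0, 0, -1],
    [0, 0, -1],
  ],
  gripper=[-1, -1, -1, -1, -1, -1, -1, -1],
)

```text
time: 9.8
tool_pos: [0.593, 0.3566, 0.2862]
ee_rot: [3.138, -0.005, -1.95]
wrist_force: [-8.2, -3.0, 4.3]
width: 0.0495
finger_force: 30.0
```

Request:
play_rows(
  translation=[
    [0, 0, -0.004],
    [0, 0, -0.004],
    [0, 0, 0],
    [0, 0, 0],
    [0, 0, 0],
    [0, 0, 0],
  ],
  twist=[
    [0, 0, -1],
    [0, 0, -1],
    [0, 0, 0],
    [0, 0, 0],
    [0, 0, 0],
    [0, 0, 0],
  ],
  gripper=[-1, -1, 0.5, 0.5, 0.5, 0.5],
)

```text
time: 10.4
tool_pos: [0.5946, 0.357, 0.286]
ee_rot: [-3.141, -0.001, -1.753]
wrist_force: [0.3, -0.2, -0.4]
width: 0.0703
finger_force: 0.0
```

```bash
python3 -c "
from h import *
go(.595,.359,.286,-.47)
im=robot.snapshot('top');print(plates(im)); robot.snapshot('scene'); print([np.round(d['centre'],4) for d in robot.spot_point('knob_center','scene')][:1])
"
```

```text
t 10.4 pos [0.5946 0.357  0.286 ] rot [-3.141e+00 -1.000e-03 -1.753e+00] q [ 4.590e-01  4.510e-01  1.158e+00 -1.000e-03  1.533e+00 -2.500e+00] F [ 0.3 -0.2 -0.4] T [ 0.07 -0.04  0.05] w 0.0703 f 0.0
units [-0.052 -0.002  0.   ] twist z -12.83
[(422, -120, 83, 47, -13.4), (423, 215, 84, 47, -2.5), (430, 32, 84, 46, 2.2)]
[array([0.5908, 0.358 , 0.1031])]
```

Request:
play_rows(
  translation=[
    [-0.02, 0.029, 0],
    [0, 0, 0],
    [0, 0, 0],
    [0, 0, 0],
    [0, 0, 0],
    [0, 0, 0],
    [0, 0, 0],
    [0, 0, 0],
  ],
  twist=[
    [0, 0, 1],
    [0, 0, 1],
    [0, 0, 1],
    [0, 0, 1],
    [0, 0, 1],
    [0, 0, 1],
    [0, 0, 1],
    [0, 0, 1],
  ],
  gripper=[0.5, 0.5, 0.5, 0.5, 0.5, 0.5, 0.5, 0.5],
)

```text
time: 11.35
tool_pos: [0.5933, 0.3583, 0.2862]
ee_rot: [-3.141, 0.0, -2.556]
wrist_force: [-0.6, 0.6, 0.6]
width: 0.0705
finger_force: 0.0
```

Request:
play_rows(
  translation=[
    [0, 0, 0],
    [0, 0, 0],
    [0, 0, 0],
    [0, 0, 0],
    [0, 0, 0],
    [0, 0, 0],
    [0, 0, 0],
    [0, 0, 0],
  ],
  twist=[
    [0, 0, 1],
    [0, 0, 1],
    [0, 0, 1],
    [0, 0, 1],
    [0, 0, 1],
    [0, 0, 1],
    [0, 0, 1],
    [0, 0, 1],
  ],
  gripper=[0.5, 0.5, 0.5, 0.5, 0.5, 0.5, 0.5, 0.5],
)

```text
time: 12.15
tool_pos: [0.5933, 0.3583, 0.2862]
ee_rot: [-3.141, 0.0, 2.927]
wrist_force: [-0.6, 0.4, -0.6]
width: 0.0706
finger_force: 0.0
```

Request:
play_rows(
  translation=[
    [0, 0, 0],
    [0, 0, 0],
    [0, 0, 0],
    [0, 0, 0],
    [0, 0, 0],
    [0, 0, 0],
    [0, 0, 0],
    [0, 0, 0],
  ],
  twist=[
    [0, 0, 1],
    [0, 0, 1],
    [0, 0, 1],
    [0, 0, 1],
    [0, 0, 1],
    [0, 0, 1],
    [0, 0, 1],
    [0, 0, 1],
  ],
  gripper=[0.5, 0.5, 0.5, 0.5, 0.5, 0.5, 0.5, 0.5],
)

```text
time: 12.95
tool_pos: [0.5933, 0.3583, 0.2862]
ee_rot: [3.142, 0.0, 2.127]
wrist_force: [0.3, 0.4, -0.5]
width: 0.0706
finger_force: 0.0
```

Request:
play_rows(
  translation=[
    [0, 0, 0],
    [0, 0, 0],
    [0, 0, 0],
    [0, 0, 0],
    [0, 0, 0],
    [0, 0, 0],
    [0, 0, 0],
    [0, 0, 0],
  ],
  twist=[
    [0, 0, 1],
    [0, 0, 1],
    [0, 0, 1],
    [0, 0, 1],
    [0, 0, 1],
    [0, 0, 1],
    [0, 0, 1],
    [0, 0, 1],
  ],
  gripper=[0.5, 0.5, 0.5, 0.5, 0.5, 0.5, 0.5, 0.5],
)

```text
time: 13.75
tool_pos: [0.5933, 0.3583, 0.2862]
ee_rot: [3.141, 0.0, 1.327]
wrist_force: [-0.2, 0.7, -1.1]
width: 0.0705
finger_force: 0.0
```

Request:
play_rows(
  translation=[
    [0, 0, 0],
    [0, 0, 0],
    [0, 0, 0],
    [0, 0, 0],
    [0, 0, 0],
    [0, 0, 0],
    [0, 0, 0],
    [0, 0, 0],
  ],
  twist=[
    [0, 0, 1],
    [0, 0, 1],
    [0, 0, 1],
    [0, 0, 1],
    [0, 0, 1],
    [0, 0, 1],
    [0, 0, 1],
    [0, 0, 1],
  ],
  gripper=[0.5, 0.5, 0.5, 0.5, 0.5, 0.5, 0.5, 0.5],
)

```text
time: 14.55
tool_pos: [0.5933, 0.3583, 0.2862]
ee_rot: [3.141, -0.0, 0.527]
wrist_force: [-0.5, -0.6, 0.9]
width: 0.0704
finger_force: 0.0
```

Request:
play_rows(
  translation=[
    [0, 0, 0],
    [0, 0, 0],
    [0, 0, 0],
    [0, 0, 0],
    [0, 0, 0],
    [0, 0, 0],
    [0, 0, 0],
    [0, 0, 0],
  ],
  twist=[
    [0, 0, 1],
    [0, 0, 1],
    [0, 0, 1],
    [0, 0, 1],
    [0, 0, 1],
    [0, 0, 1],
    [0, 0, 1],
    [0, 0, 1],
  ],
  gripper=[0.5, 0.5, 0.5, 0.5, 0.5, 0.5, 0.5, 0.5],
)

```text
time: 15.35
tool_pos: [0.5933, 0.3583, 0.2862]
ee_rot: [3.141, -0.0, -0.273]
wrist_force: [0.1, 0.3, -0.3]
width: 0.0703
finger_force: 0.0
```

Request:
play_rows(
  translation=[
    [0, 0, 0],
    [0, 0, 0],
    [0, 0, 0],
    [0, 0, 0],
    [0, 0, 0],
    [0, 0, 0],
    [0, 0, 0],
    [0, 0, 0],
  ],
  twist=[
    [0, 0, 1],
    [0, 0, 1],
    [0, 0, 0],
    [0, 0, 0],
    [0, 0, 0],
    [0, 0, 0],
    [0, 0, 0],
    [0, 0, 0],
  ],
  gripper=[0.5, 0.5, 0.5, -1, -1, -1, -1, -1],
)

```text
time: 16.15
tool_pos: [0.5931, 0.3578, 0.2862]
ee_rot: [3.139, 0.0, -0.468]
wrist_force: [-2.2, -3.7, 1.2]
width: 0.0498
finger_force: 30.0
```

```bash
python3 -c "
from h import *
go(.595,.359,.286,-.47)
"
```

```text
t 16.15 pos [0.5931 0.3578 0.2862] rot [ 3.139  0.    -0.468] q [ 4.610e-01  4.490e-01  1.159e+00 -1.000e-03  1.535e+00  2.500e+00] F [-2.2 -3.7  1.2] T [-0.56  0.45  0.07] w 0.0498 f 30.0
units [ 0.03  -0.048  0.004] twist z 0.02
```

Request:
play_rows(
  translation=[
    [0, 0, -0.004],
    [0, 0, -0.004],
    [0, 0, -0.004],
    [0, 0, -0.004],
    [0, 0, -0.004],
    [0, 0, -0.004],
    [0, 0, -0.004],
    [0, 0, -0.004],
  ],
  twist=[
    [0, 0, -1],
    [0, 0, -1],
    [0, 0, -1],
    [0, 0, -1],
    [0, 0, -1],
    [0, 0, -1],
    [0, 0, -1],
    [0, 0, -1],
  ],
  gripper=[-1, -1, -1, -1, -1, -1, -1, -1],
)

```text
time: 16.95
tool_pos: [0.5931, 0.358, 0.2875]
ee_rot: [3.141, 0.001, 0.336]
wrist_force: [-1.8, -2.7, 0.7]
width: 0.0495
finger_force: 30.0
```

Request:
play_rows(
  translation=[
    [0, 0, -0.004],
    [0, 0, -0.004],
    [0, 0, -0.004],
    [0, 0, -0.004],
    [0, 0, -0.004],
    [0, 0, -0.004],
    [0, 0, -0.004],
    [0, 0, -0.004],
  ],
  twist=[
    [0, 0, -1],
    [0, 0, -1],
    [0, 0, -1],
    [0, 0, -1],
    [0, 0, -1],
    [0, 0, -1],
    [0, 0, -1],
    [0, 0, -1],
  ],
  gripper=[-1, -1, -1, -1, -1, -1, -1, -1],
)

```text
time: 17.75
tool_pos: [0.5929, 0.3582, 0.2888]
ee_rot: [-3.141, 0.001, 1.136]
wrist_force: [-2.2, -2.3, 0.9]
width: 0.0492
finger_force: 30.0
```

Request:
play_rows(
  translation=[
    [0, 0, -0.004],
    [0, 0, -0.004],
    [0, 0, -0.004],
    [0, 0, -0.004],
    [0, 0, -0.004],
    [0, 0, -0.004],
    [0, 0, -0.004],
    [0, 0, -0.004],
  ],
  twist=[
    [0, 0, -1],
    [0, 0, -1],
    [0, 0, -1],
    [0, 0, -1],
    [0, 0, -1],
    [0, 0, -1],
    [0, 0, -1],
    [0, 0, -1],
  ],
  gripper=[-1, -1, -1, -1, -1, -1, -1, -1],
)

```text
time: 18.55
tool_pos: [0.5928, 0.3582, 0.29]
ee_rot: [-3.14, 0.0, 1.936]
wrist_force: [-3.6, -3.0, 1.1]
width: 0.0494
finger_force: 30.0
```

Request:
play_rows(
  translation=[
    [0, 0, -0.004],
    [0, 0, -0.004],
    [0, 0, -0.004],
    [0, 0, -0.004],
    [0, 0, -0.004],
    [0, 0, -0.004],
    [0, 0, -0.004],
    [0, 0, -0.004],
  ],
  twist=[
    [0, 0, -1],
    [0, 0, -1],
    [0, 0, -1],
    [0, 0, -1],
    [0, 0, -1],
    [0, 0, -1],
    [0, 0, -1],
    [0, 0, -1],
  ],
  gripper=[-1, -1, -1, -1, -1, -1, -1, -1],
)

```text
time: 19.35
tool_pos: [0.5927, 0.3581, 0.2913]
ee_rot: [-3.139, -0.002, 2.736]
wrist_force: [-4.0, -2.9, 2.0]
width: 0.0495
finger_force: 30.0
```

Request:
play_rows(
  translation=[
    [0, 0, -0.004],
    [0, 0, -0.004],
    [0, 0, -0.004],
    [0, 0, -0.004],
    [0, 0, -0.004],
    [0, 0, -0.004],
  ],
  twist=[
    [0, 0, -1],
    [0, 0, -1],
    [0, 0, -1],
    [0, 0, -1],
    [0, 0, -1],
    [0, 0, -1],
  ],
  gripper=[-1, -1, -1, -1, -1, -1],
)

```text
time: 19.95
tool_pos: [0.5926, 0.3579, 0.2923]
ee_rot: [-3.14, -0.003, -2.947]
wrist_force: [-4.6, -3.9, 2.0]
width: 0.0499
finger_force: 30.0
```

```bash
python3 -c "
from h import *
obs()
"
```

```text
t 19.95 pos [0.5926 0.3579 0.2923] rot [-3.140e+00 -3.000e-03 -2.947e+00] q [ 0.462  0.446  1.152 -0.     1.547 -1.303] F [-4.6 -3.9  2. ] T [-0.46  0.57 -0.08] w 0.0499 f 30.0
```

Request:
play_rows(
  translation=[
    [0, 0, -0.004],
    [0, 0, -0.004],
    [0, 0, -0.004],
    [0, 0, -0.004],
    [0, 0, -0.004],
    [0, 0, -0.004],
  ],
  twist=[
    [0, 0, -1],
    [0, 0, -1],
    [0, 0, -1],
    [0, 0, -1],
    [0, 0, -1],
    [0, 0, -1],
  ],
  gripper=[-1, -1, -1, -1, -1, -1],
)

```text
time: 20.55
tool_pos: [0.5928, 0.3579, 0.2932]
ee_rot: [3.141, -0.003, -2.348]
wrist_force: [-0.5, -0.7, -1.1]
width: 0.0494
finger_force: 30.0
```

```bash
python3 -c "
from h import *
obs()
"
```

```text
t 20.55 pos [0.5928 0.3579 0.2932] rot [ 3.141e+00 -3.000e-03 -2.348e+00] q [ 0.461  0.445  1.151 -0.     1.548 -1.903] F [-0.5 -0.7 -1.1] T [ 0.25 -0.16 -0.83] w 0.0494 f 30.0
```

Request:
play_rows(
  translation=[
    [0, 0, -0.004],
    [0, 0, -0.004],
    [0, 0, -0.004],
    [0, 0, -0.004],
    [0, 0, -0.004],
    [0, 0, -0.004],
  ],
  twist=[
    [0, 0, -1],
    [0, 0, -1],
    [0, 0, -1],
    [0, 0, -1],
    [0, 0, -1],
    [0, 0, -1],
  ],
  gripper=[-1, -1, -1, -1, -1, -1],
)

```text
time: 21.15
tool_pos: [0.593, 0.3589, 0.2931]
ee_rot: [3.14, 0.001, -1.749]
wrist_force: [-2.2, -1.5, -1.7]
width: 0.0494
finger_force: 30.0
```

```bash
python3 -c "
from h import *
obs()
"
```

```text
t 21.15 pos [0.593  0.3589 0.2931] rot [ 3.140e+00  1.000e-03 -1.749e+00] q [ 4.620e-01  4.460e-01  1.149e+00  2.000e-03  1.546e+00 -2.501e+00] F [-2.2 -1.5 -1.7] T [ 0.01  0.19 -0.83] w 0.0494 f 30.0
```

Request:
play_rows(
  translation=[
    [0, 0, 0],
    [0, 0, 0],
    [0, 0, 0],
    [0, 0, 0],
    [0, 0, -0.68],
    [0, 0, -0.68],
    [0, 0, -0.68],
    [0, 0, -0.68],
  ],
  twist=[
    [0, 0, 0],
    [0, 0, 0],
    [0, 0, 0],
    [0, 0, 0],
    [0, 0, 1],
    [0, 0, 1],
    [0, 0, 1],
    [0, 0, 1],
  ],
  gripper=[0.6, 0.6, 0.6, 0.6, 0.6, 0.6, 0.6, 0.6],
)

```text
time: 21.95
tool_pos: [0.5931, 0.3583, 0.4044]
ee_rot: [-3.141, 0.0, -2.156]
wrist_force: [0.0, 0.8, 0.1]
width: 0.075
finger_force: 0.0
```

Request:
play_rows(
  translation=[
    [0, 0, 0],
    [0, 0, 0],
    [0, 0, 0],
    [0, 0, 0],
    [0, 0, 0],
    [0, 0, 0],
    [0, 0, 0],
    [0, 0, 0],
  ],
  twist=[
    [0, 0, 1],
    [0, 0, 1],
    [0, 0, 1],
    [0, 0, 1],
    [0, 0, 1],
    [0, 0, 1],
    [0, 0, 1],
    [0, 0, 1],
  ],
  gripper=[0.6, 0.6, 0.6, 0.6, 0.6, 0.6, 0.6, 0.6],
)

```text
time: 22.75
tool_pos: [0.5932, 0.3583, 0.4032]
ee_rot: [3.142, 0.0, -2.956]
wrist_force: [-0.1, 0.0, 0.3]
width: 0.0754
finger_force: 0.0
```

Request:
play_rows(
  translation=[
    [0, 0, 0],
    [0, 0, 0],
    [0, 0, 0],
  ],
  twist=[
    [0, 0, 1],
    [0, 0, 1],
    [0, 0, 0.4],
  ],
  gripper=[0.6, 0.6, 0.6],
)

```text
time: 23.05
tool_pos: [0.5933, 0.3583, 0.4032]
ee_rot: [3.141, 0.0, 3.089]
wrist_force: [-0.9, 0.5, -0.2]
width: 0.0751
finger_force: 0.0
```

```bash
python3 -c "
from h import *
im=robot.snapshot('top'); print(plates(im)); cv2.imwrite('pics/top1.png',im[:,:,::-1])
go(.408,.2155,.202,3.094)
robot.snapshot('scene'); print([np.round(d['centre'],4) for d in robot.spot_point('knob_center','scene')][:1])
"
```

```text
[(422, -120, 83, 47, -13.4), (423, 215, 84, 47, -2.5), (430, 31, 84, 46, 2.2)]
t 23.1 pos [0.5932 0.3583 0.4033] rot [3.141e+00 1.000e-03 3.088e+00] q [ 0.462  0.415  0.975 -0.     1.752 -1.056] F [-1.1 -0.4 -0.3] T [ 0.09 -0.12 -0.02] w 0.0752 f 0.0
units [ 4.437 -3.812  5.029] twist z -0.06
[array([0.589 , 0.363 , 0.1116])]
```

View pics/top1.png

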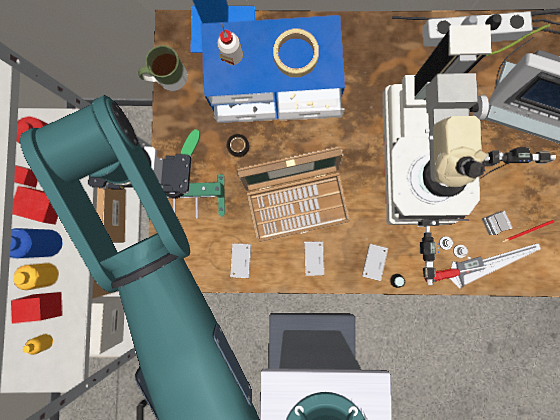

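Request:
play_rows(
  translation=[
    [0.9, -0.77, 0],
    [0.9, -0.77, 0],
    [0.9, -0.77, 0],
    [0.9, -0.77, 0],
    [0.89, -0.76, 0],
    [0, 0, 0.84],
    [0, 0, 0.84],
    [0, 0, 0.84],
  ],
  twist=[
    [0, 0, -0.1],
    [0, 0, 0],
    [0, 0, 0],
    [0, 0, 0],
    [0, 0, 0],
    [0, 0, 0],
    [0, 0, 0],
    [0, 0, 0],
  ],
  gripper=[0.6, 0.6, 0.6, 0.6, 0.6, 0.6, 0.6, 0.6],
)

```text
time: 24.0
tool_pos: [0.4069, 0.212, 0.3023]
ee_rot: [3.14, 0.003, 3.102]
wrist_force: [1.0, 0.4, -0.3]
width: 0.0752
finger_force: 0.0
```

Request:
play_rows(
  translation=[
    [0, 0, 0.84],
    [0, 0, 0.84],
    [0, 0, 0.42],
    [0, 0, 0.3],
    [0, 0, 0],
    [0, 0, 0],
  ],
  twist=[
    [0, 0, 0],
    [0, 0, 0],
    [0, 0, 0],
    [0, 0, 0],
    [0, 0, 0],
    [0, 0, 0],
  ],
  gripper=[0.6, 0.6, 0.6, 0.6, 0.6, 0.6],
)

```text
time: 24.6
tool_pos: [0.4078, 0.2126, 0.2072]
ee_rot: [3.141, 0.002, 3.102]
wrist_force: [-0.1, -0.3, 0.6]
width: 0.0752
finger_force: 0.0
```

```bash
python3 -c "
from h import *
go(.4055,.2145,.202,3.098)
"
```

```text
t 24.6 pos [0.4078 0.2126 0.2072] rot [3.141e+00 2.000e-03 3.102e+00] q [ 0.357  0.018  1.851 -0.     1.271 -1.174] F [-0.1 -0.3  0.6] T [ 0.07 -0.11  0.01] w 0.0752 f 0.0
units [0.06  0.046 0.129] twist z 0.04
```

Request:
play_rows(
  translation=[
    [0.06, 0.046, 0.12],
    [0, 0, 0],
    [0, 0, 0],
    [0, 0, 0],
    [0, 0, 0],
    [0, 0, 0],
    [0, 0, 0],
  ],
  twist=[
    [0, 0, 0],
    [0, 0, 0],
    [0, 0, 0],
    [0, 0, 0],
    [0, 0, 0],
    [0, 0, 0],
    [0, 0, 0],
  ],
  gripper=[0.6, -1, -1, -1, -1, -1, -1],
)

```text
time: 25.3
tool_pos: [0.4052, 0.2143, 0.2017]
ee_rot: [-3.142, 0.0, 3.102]
wrist_force: [-1.0, -0.7, 1.8]
width: 0.0458
finger_force: 30.0
```

```bash
cat >> h.py <<'E'
A=np.array([.5925,.3577]); TH=.0368
def pr(x,y): c,s=np.cos(TH),np.sin(TH); return A+[c*x-s*y,s*x+c*y]
def rel(p): c,s=np.cos(TH),np.sin(TH); d=np.array(p[:2])-A; return np.round([c*d[0]+s*d[1],-s*d[0]+c*d[1]],4)
def gop(x,y,z): go(*pr(x,y),z,np.pi+TH); print('press frame now',rel(robot.get_obs()['tool_pos']))
E
python3 -c "
from h import *
im=robot.snapshot('top'); print(plates(im))
gop(-.135,.057,.2035)
"
```

```text
[(422, -120, 83, 47, -13.4), (430, 31, 84, 46, 2.2)]
t 25.35 pos [0.4051 0.2143 0.2017] rot [-3.142  0.     3.102] q [ 0.363  0.021  1.86  -0.     1.261 -1.168] F [-0.9 -1.5  2.5] T [ 0.03 -0.08 -0.  ] w 0.0457 f 30.0
units [-1.064  4.931 -0.044] twist z -0.77
press frame now [-0.1925 -0.1364]
```

Request:
play_rows(
  translation=[
    [0, 0, -0.03],
    [-0.24, 0.807, 0],
    [-0.24, 0.807, 0],
    [-0.24, 0.807, 0],
    [-0.24, 0.807, 0],
    [-0.24, 0.807, 0],
    [-0.24, 0.807, 0],
    [0, 0, 0],
  ],
  twist=[
    [0, 0, -0.77],
    [0, 0, 0],
    [0, 0, 0],
    [0, 0, 0],
    [0, 0, 0],
    [0, 0, 0],
    [0, 0, 0],
    [0, 0, 0],
  ],
  gripper=[-1, -1, -1, -1, -1, -1, -1, -1],
)

```text
time: 26.15
tool_pos: [0.4557, 0.413, 0.2019]
ee_rot: [3.14, 0.0, -3.102]
wrist_force: [-0.4, -0.2, -2.3]
width: 0.0453
finger_force: 30.0
```

```bash
python3 -c "
from h import *
im=robot.snapshot('top'); print(plates(im))
gop(-.09,.057,.2035)
s=robot.snapshot('scene')
a=cv2.resize(im[140:270,120:260],None,fx=4,fy=4,interpolation=cv2.INTER_CUBIC); b=cv2.resize(s[210:340,120:260],None,fx=4,fy=4,interpolation=cv2.INTER_CUBIC)
cv2.imwrite('pics/i1.png',cv2.resize(np.hstack([a,b]),(800,371))[:,:,::-1])
"
```

```text
[(422, -120, 83, 47, -13.4), (430, 31, 84, 46, 2.2)]
t 26.2 pos [0.4554 0.4115 0.2018] rot [ 3.141 -0.    -3.102] q [ 0.642  0.346  1.476  0.     1.32  -0.968] F [ 0.9  1.5 -0.7] T [ 0.23 -0.21  0.04] w 0.0456 f 30.0
units [-1.126 -0.049 -0.044] twist z 0.02
press frame now [-0.135   0.0588]
```

View pics/i1.png

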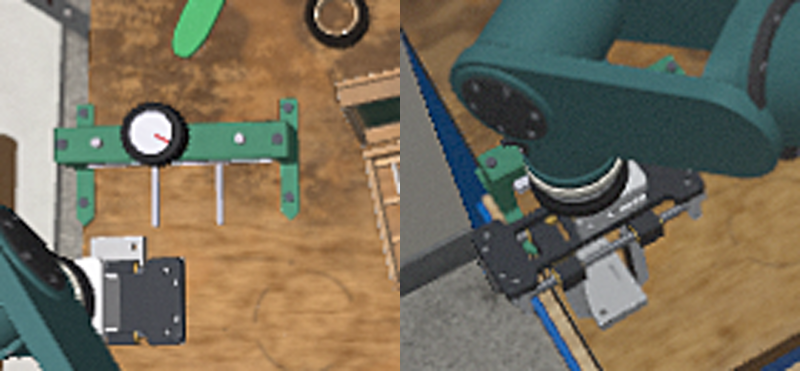

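```bash
cat >> h.py <<'E'
C=np.array([.5952,.3589])
def lat(im,rows,u0,u1):
    "plate side edges in camera press frame (mm)"
    g=im.astype(float); sat=g.max(2)-g.min(2)
    for r in rows:
        s=sat[r,u0:u1]; m=np.where(s<35)[0]; 
        if len(m)<5: continue
        W=px2w('top',[(u0+m[0]-.5,r),(u0+m[-1]+.5,r)],.0125)[:,:2]-C
        c,s_=np.cos(TH),np.sin(TH); print(r,u0+m[0],u0+m[-1],np.round(1000*(-s_*W[:,0]+c*W[:,1]),1),'x',np.round(1000*(c*W[0,0]+s_*W[0,1]),1))
E
python3 -c "
from h import *
im=robot.snapshot('top')
lat(im,range(221,230),145,180)
print(im[225,147:176].tolist())
"
```

```text
223 145 171 [101.1  33.5] x -76.8
224 145 172 [101.1  31. ] x -79.3
225 145 172 [101.1  31. ] x -81.8
226 145 172 [101.1  31.1] x -84.3
227 145 172 [101.1  31.1] x -86.8
228 145 172 [101.1  31.1] x -89.4
229 145 172 [101.1  31.1] x -91.9
[[158, 157, 148], [172, 163, 150], [176, 142, 103], [174, 132, 85], [180, 136, 88], [192, 155, 121], [211, 206, 202], [220, 221, 227], [211, 211, 215], [213, 211, 215], [213, 211, 215], [214, 213, 215], [213, 211, 214], [212, 211, 213], [212, 212, 215], [214, 214, 216], [212, 211, 213], [212, 212, 215], [211, 210, 214], [218, 219, 222], [205, 205, 208], [172, 171, 174], [222, 220, 223], [226, 225, 230], [92, 95, 96], [111, 99, 87], [187, 138, 87], [188, 142, 94], [187, 142, 95]]
```

Request:
play_rows(
  translation=[
    [0, -0.045, 0],
    [0, 0, 0],
    [-0.28, 0, 0],
    [-0.28, 0, 0],
    [-0.28, 0, 0],
    [-0.28, 0, 0],
    [0, 0, 0],
  ],
  twist=[
    [0, 0, 0],
    [0, 0, 0],
    [0, 0, 0],
    [0, 0, 0],
    [0, 0, 0],
    [0, 0, 0],
    [0, 0, 0],
  ],
  gripper=[-1, -1, -1, -1, -1, -1, -1],
)

```text
time: 27.0
tool_pos: [0.5022, 0.4096, 0.2026]
ee_rot: [3.141, 0.001, -3.106]
wrist_force: [0.2, -0.4, -3.7]
width: 0.0458
finger_force: 30.0
```

```bash
python3 -c "
from h import *
gop(-.136,.057,.203)
im=robot.snapshot('top'); lat(im,range(204,214),145,180); print(plates(im))
"
```

```text
t 27.0 pos [0.5022 0.4096 0.2026] rot [ 3.141e+00  1.000e-03 -3.106e+00] q [ 5.970e-01  4.140e-01  1.382e+00 -1.000e-03  1.345e+00 -1.009e+00] F [ 0.2 -0.4 -3.7] T [ 0.05 -0.04 -0.03] w 0.0458 f 30.0
units [ 1.192  0.044 -0.012] twist z -0.01
press frame now [-0.0883  0.0552]
204 145 175 [101.   23.1] x -28.9
205 145 175 [101.   23.1] x -31.4
206 145 175 [101.   23.2] x -33.9
207 145 175 [101.   23.2] x -36.4
208 145 175 [101.   23.2] x -39.0
209 145 179 [101.   13.2] x -41.5
210 145 179 [101.   13.2] x -44.0
211 145 179 [101.   13.2] x -46.6
212 145 179 [101.1  13.2] x -49.1
213 145 179 [101.1  13.3] x -51.6
[(422, -120, 83, 47, -13.4), (430, 31, 84, 46, 2.2)]
```

Request:
play_rows(
  translation=[
    [0, 0, 0],
    [0, 0, 0],
    [0, 0, 0],
    [0.6, 0.02, 0],
    [0.6, 0.02, 0],
    [0, 0, 0],
    [0, 0, 0],
    [0, 0, 0],
  ],
  twist=[
    [0, 0, 0],
    [0, 0, 0],
    [0, 0, 0],
    [0, 0, 0],
    [0, 0, 0],
    [0, 0, 0],
    [0, 0, 0],
    [0, 0, 0],
  ],
  gripper=[0.5, 0.5, 0.5, 0.5, 0.5, -0.57, -0.57, -0.57],
)

```text
time: 27.85
tool_pos: [0.4529, 0.4098, 0.2032]
ee_rot: [3.141, 0.002, -3.104]
wrist_force: [-0.3, 0.3, -0.2]
width: 0.0499
finger_force: 0.0
```

Request:
play_rows(
  translation=[
    [0, 0, 0],
    [0, 0, 0],
    [-0.22, 0, 0],
    [-0.22, 0, 0],
    [-0.22, 0, 0],
    [-0.22, 0, 0],
    [-0.22, 0, 0],
    [0, 0, 0],
  ],
  twist=[
    [0, 0, 0],
    [0, 0, 0],
    [0, 0, 0],
    [0, 0, 0],
    [0, 0, 0],
    [0, 0, 0],
    [0, 0, 0],
    [0, 0, 0],
  ],
  gripper=[-0.57, -0.57, -0.57, -0.57, -0.57, -0.57, -0.57, -0.57],
)

```text
time: 28.65
tool_pos: [0.4978, 0.4112, 0.2026]
ee_rot: [3.141, 0.002, -3.105]
wrist_force: [-0.2, -0.1, 0.1]
width: 0.0204
finger_force: 0.0
```

```bash
python3 -c "
from h import *
gop(-.086,.057,.203)
im=robot.snapshot('top'); print(plates(im))
cv2.imwrite('pics/i2.png',cv2.resize(im[140:270,120:260],None,fx=4,fy=4,interpolation=cv2.INTER_CUBIC)[:,:,::-1])
"
```

```text
t 28.65 pos [0.4978 0.4112 0.2026] rot [ 3.141e+00  2.000e-03 -3.105e+00] q [ 6.030e-01  4.090e-01  1.389e+00 -1.000e-03  1.342e+00 -1.004e+00] F [-0.2 -0.1  0.1] T [ 0.   -0.11  0.  ] w 0.0204 f 0.0
units [-0.168  0.002 -0.01 ] twist z -0.01
press frame now [-0.0927  0.0569]
[(422, -120, 83, 47, -13.4), (430, 32, 84, 46, 2.2)]
```

View pics/i2.png

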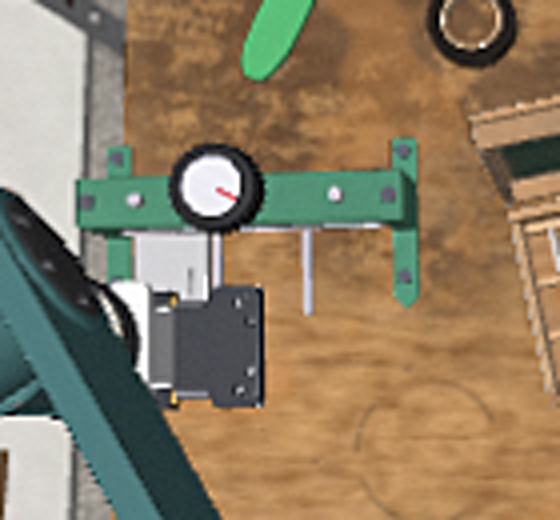

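Request:
play_rows(
  translation=[
    [-0.07, 0, 0],
    [-0.06, 0, 0],
    [0, 0, 0],
  ],
  twist=[
    [0, 0, 0],
    [0, 0, 0],
    [0, 0, 0],
  ],
  gripper=[-0.57, -0.57, -0.57],
)

```text
time: 29.0
tool_pos: [0.5013, 0.4116, 0.2026]
ee_rot: [-3.141, -0.0, -3.104]
wrist_force: [-0.6, -0.2, -0.6]
width: 0.0205
finger_force: 0.6
```

Request:
play_rows(
  translation=[
    [-0.04, 0, 0],
    [0, 0, 0],
  ],
  twist=[
    [0, 0, 0],
    [0, 0, 0],
  ],
  gripper=[-0.57, -0.57],
)

```text
time: 29.2
tool_pos: [0.5029, 0.4116, 0.2026]
ee_rot: [-3.142, -0.0, -3.104]
wrist_force: [-1.2, -0.2, 0.5]
width: 0.0206
finger_force: 0.8
```

Request:
play_rows(
  translation=[
    [-0.03, 0, 0],
    [0, 0, 0],
  ],
  twist=[
    [0, 0, 0],
    [0, 0, 0],
  ],
  gripper=[-0.57, -0.57],
)

```text
time: 29.4
tool_pos: [0.5034, 0.4117, 0.2026]
ee_rot: [-3.141, -0.003, -3.104]
wrist_force: [-4.3, 0.1, 2.9]
width: 0.02
finger_force: 2.5
```

```bash
python3 -c "
from h import *
gop(-.086,.057,.203)
"
```

```text
t 29.4 pos [0.5034 0.4117 0.2026] rot [-3.141e+00 -3.000e-03 -3.104e+00] q [ 5.980e-01  4.200e-01  1.374e+00  1.000e-03  1.351e+00 -1.010e+00] F [-4.3  0.1  2.9] T [-0.    0.78  0.02] w 0.02 f 2.5
units [-0.025 -0.007 -0.009] twist z 0.01
press frame now [-0.087   0.0573]
```

Request:
play_rows(
  translation=[
    [-0.03, 0, 0],
    [-0.02, 0, 0],
    [0, 0, 0],
  ],
  twist=[
    [0, 0, 0],
    [0, 0, 0],
    [0, 0, 0],
  ],
  gripper=[-0.57, -0.57, -0.57],
)

```text
time: 29.7
tool_pos: [0.5043, 0.4119, 0.2026]
ee_rot: [-3.141, -0.007, -3.104]
wrist_force: [-10.2, -1.2, 6.0]
width: 0.0199
finger_force: 4.7
```

```bash
python3 -c "
from h import *
gop(-.086,.057,.203)
"
```

```text
t 29.7 pos [0.5043 0.4119 0.2026] rot [-3.141 -0.007 -3.104] q [ 0.597  0.422  1.37   0.003  1.355 -1.012] F [-10.2  -1.2   6. ] T [-0.15  1.59  0.  ] w 0.0199 f 4.7
units [-0.004 -0.01  -0.009] twist z 0.01
press frame now [-0.0862  0.0574]
```

Request:
play_rows(
  translation=[
    [0.75, 0, 0],
    [0.75, 0, 0],
    [0, 0, -1],
    [0, 0, -1],
    [0, -0.94, 0],
    [0, -0.94, 0],
    [0, -0.94, 0],
    [0, -0.94, 0],
  ],
  twist=[
    [0, 0, 0],
    [0, 0, 0],
    [0, 0, 0],
    [0, 0, 0],
    [0, 0, 0],
    [0, 0, 0],
    [0, 0, 0],
    [0, 0, 0],
  ],
  gripper=[-0.57, -0.57, 0.6, 0.6, 0.6, 0.6, 0.6, 0.6],
)

```text
time: 30.5
tool_pos: [0.4522, 0.2578, 0.2832]
ee_rot: [-3.141, 0.003, -3.104]
wrist_force: [0.1, 0.3, -1.0]
width: 0.0648
finger_force: 0.0
```

```bash
python3 -c "
from h import *
im=robot.snapshot('top'); print(plates(im))
go(.4123,.0299,.2024,3.18)
"
```

```text
[(422, -120, 83, 47, -13.4), (430, 31, 84, 46, 2.2)]
t 30.55 pos [0.4524 0.2536 0.283 ] rot [-3.136e+00  3.000e-03 -3.108e+00] q [ 0.403  0.075  1.629 -0.006  1.438 -1.201] F [-0.4 -3.  -0.3] T [-0.04 -0.12 -0.02] w 0.0686 f 0.0
units [ 1.198 -5.544  2.042] twist z -0.04
```

Request:
play_rows(
  translation=[
    [0.2, -0.92, 0],
    [0.2, -0.92, 0],
    [0.2, -0.92, 0],
    [0.2, -0.92, 0],
    [0.2, -0.92, 0],
    [0.2, -0.92, 0],
    [0, 0, 0.8],
    [0, 0, 0.8],
  ],
  twist=[
    [0, 0, 0],
    [0, 0, 0],
    [0, 0, 0],
    [0, 0, 0],
    [0, 0, 0],
    [0, 0, 0],
    [0, 0, 0],
    [0, 0, 0],
  ],
  gripper=[0.6, 0.6, 0.6, 0.6, 0.6, 0.6, 0.6, 0.6],
)

```text
time: 31.35
tool_pos: [0.4131, 0.0352, 0.2197]
ee_rot: [-3.14, 0.007, -3.108]
wrist_force: [-0.3, 0.2, -0.4]
width: 0.0751
finger_force: 0.0
```

Request:
play_rows(
  translation=[
    [0, 0, 0.3],
    [0, 0, 0],
    [0, 0, 0],
  ],
  twist=[
    [0, 0, 0],
    [0, 0, 0],
    [0, 0, 0],
  ],
  gripper=[0.6, 0.6, 0.6],
)

```text
time: 31.65
tool_pos: [0.4128, 0.0369, 0.2077]
ee_rot: [-3.141, 0.002, -3.104]
wrist_force: [0.4, -0.0, -0.2]
width: 0.0751
finger_force: 0.0
```

```bash
python3 -c "
from h import *
go(.4123,.0299,.2024,3.18)
"
```

```text
t 31.65 pos [0.4128 0.0369 0.2077] rot [-3.141e+00  2.000e-03 -3.104e+00] q [-0.048 -0.087  1.951 -0.     1.276 -1.656] F [ 0.4 -0.  -0.2] T [ 0.02 -0.12 -0.01] w 0.0751 f 0.0
units [ 0.019 -0.174  0.132] twist z -0.01
```

Request:
play_rows(
  translation=[
    [0.02, -0.17, 0],
    [0, 0, 0.125],
    [0, 0, 0],
    [0, 0, 0],
    [0, 0, 0],
    [0, 0, 0],
    [0, 0, 0],
    [0, 0, 0],
  ],
  twist=[
    [0, 0, 0],
    [0, 0, 0],
    [0, 0, 0],
    [0, 0, 0],
    [0, 0, 0],
    [0, 0, 0],
    [0, 0, 0],
    [0, 0, 0],
  ],
  gripper=[0.6, 0.6, -1, -1, -1, -1, -1, -1],
)

```text
time: 32.45
tool_pos: [0.4116, 0.0299, 0.2018]
ee_rot: [-3.141, 0.0, -3.104]
wrist_force: [-0.1, -1.1, 0.0]
width: 0.0457
finger_force: 30.0
```

```bash
python3 -c "
from h import *
gop(-.137,0,.2035)
"
```

```text
t 32.45 pos [0.4116 0.0299 0.2018] rot [-3.141  0.    -3.104] q [-0.065 -0.083  1.961 -0.     1.264 -1.673] F [-0.1 -1.1  0. ] T [-0.14 -0.09  0.02] w 0.0457 f 30.0
units [-1.402  8.023 -0.047] twist z 0.01
press frame now [-0.1929 -0.321 ]
```

Request:
play_rows(
  translation=[
    [0.5, 0, -0.02],
    [0, 0.891, 0],
    [0, 0.891, 0],
    [0, 0.891, 0],
    [0, 0.891, 0],
    [0, 0.891, 0],
    [0, 0.891, 0],
    [0, 0.891, 0],
  ],
  twist=[
    [0, 0, 0],
    [0, 0, 0],
    [0, 0, 0],
    [0, 0, 0],
    [0, 0, 0],
    [0, 0, 0],
    [0, 0, 0],
    [0, 0, 0],
  ],
  gripper=[-1, -1, -1, -1, -1, -1, -1, -1],
)

```text
time: 33.25
tool_pos: [0.3816, 0.2798, 0.2018]
ee_rot: [-3.141, -0.001, -3.104]
wrist_force: [0.0, -0.5, -1.5]
width: 0.0457
finger_force: 30.0
```

Request:
play_rows(
  translation=[
    [-0.4, 0.891, 0],
    [-0.4, 0.891, 0],
    [-0.4, 0, 0],
    [-0.4, 0, 0],
    [-0.3, 0, 0],
    [0, 0, 0],
    [0, 0, 0],
  ],
  twist=[
    [0, 0, 0],
    [0, 0, 0],
    [0, 0, 0],
    [0, 0, 0],
    [0, 0, 0],
    [0, 0, 0],
    [0, 0, 0],
  ],
  gripper=[-1, -1, -1, -1, -1, -1, -1],
)

```text
time: 33.95
tool_pos: [0.4555, 0.3522, 0.2019]
ee_rot: [-3.141, -0.001, -3.105]
wrist_force: [0.9, -0.1, -1.8]
width: 0.0457
finger_force: 30.0
```

```bash
python3 -c "
from h import *
gop(-.09,0,.2035)
im=robot.snapshot('top'); print(plates(im))
print(im[226,168:205].min(1),np.ptp(im[226,168:205].astype(int),1))
lat(im,range(220,232),172,200)
cv2.imwrite('pics/i3.png',cv2.resize(im[140:270,120:260],None,fx=4,fy=4,interpolation=cv2.INTER_CUBIC)[:,:,::-1])
"
```

```text
t 33.95 pos [0.4555 0.3522 0.2019] rot [-3.141e+00 -1.000e-03 -3.105e+00] q [ 0.56   0.269  1.576 -0.     1.298 -1.048] F [ 0.9 -0.1 -1.8] T [ 0.09 -0.15  0.04] w 0.0457 f 30.0
units [-1.178  0.013 -0.042] twist z -0.0
press frame now [-0.1371 -0.0005]
[(422, -120, 83, 47, -13.4)]
[ 26  29  73  92  92  96  94  87 196 215 211 206 209 210 211 207 207 211
 211 213 213 220 115  55 138 225 152  87  89  91  89  90  92  96  96  94
  96] [  5   0  41  94  93  90  95 103  15   7   4   2   2   2   2   3   2   2
   3   3   3   2   3  37  55   4   9  41 100  98  97  94  97  97  96  94
  95]
223 172 195 [ 33.5 -26.7] x -78.8
224 176 194 [ 23.5 -24.2] x -81.6
225 176 194 [ 23.5 -24.1] x -84.1
226 176 194 [ 23.5 -24.1] x -86.6
227 176 194 [ 23.6 -24.1] x -89.2
228 176 194 [ 23.6 -24. ] x -91.7
229 176 194 [ 23.6 -24. ] x -94.2
230 172 194 [ 33.6 -24. ] x -96.4
231 172 194 [ 33.6 -24. ] x -98.9
```

View pics/i3.png

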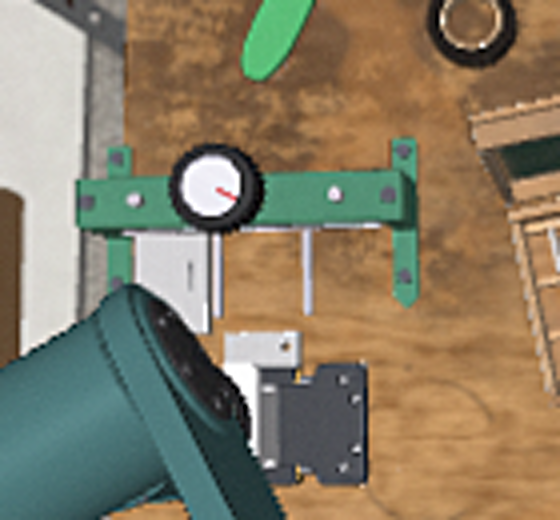

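Request:
play_rows(
  translation=[
    [-0.29, 0, 0],
    [-0.29, 0, 0],
    [-0.29, 0, 0],
    [-0.29, 0, 0],
    [0, 0, 0],
    [0, 0, 0],
    [0, 0, 0],
    [0, 0, 0],
  ],
  twist=[
    [0, 0, 0],
    [0, 0, 0],
    [0, 0, 0],
    [0, 0, 0],
    [0, 0, 0],
    [0, 0, 0],
    [0, 0, 0],
    [0, 0, 0],
  ],
  gripper=[-1, -1, -1, -1, -1, 0.5, 0.5, 0.5],
)

```text
time: 34.8
tool_pos: [0.5018, 0.3544, 0.203]
ee_rot: [3.141, 0.001, -3.104]
wrist_force: [0.6, 0.4, -0.4]
width: 0.0664
finger_force: 0.0
```

```bash
python3 -c "
from h import *
gop(-.138,0,.203)
"
```

```text
t 34.8 pos [0.5018 0.3544 0.203 ] rot [ 3.141e+00  1.000e-03 -3.104e+00] q [ 0.523  0.345  1.474  0.     1.321 -1.086] F [ 0.6  0.4 -0.4] T [ 0.06 -0.12  0.  ] w 0.0664 f 0.0
units [ 1.18e+00 -1.00e-03 -0.00e+00] twist z 0.01
press frame now [-0.0908  0.0001]
```

Request:
play_rows(
  translation=[
    [0.6, 0, 0],
    [0.6, 0, 0],
    [0, 0, 0],
    [0, 0, 0],
    [0, 0, 0],
    [0, 0, 0],
    [0, 0, 0],
  ],
  twist=[
    [0, 0, 0],
    [0, 0, 0],
    [0, 0, 0],
    [0, 0, 0],
    [0, 0, 0],
    [0, 0, 0],
    [0, 0, 0],
  ],
  gripper=[0.5, 0.5, 0.5, -0.57, -0.57, -0.57, -0.57],
)

```text
time: 35.5
tool_pos: [0.4546, 0.3524, 0.2025]
ee_rot: [3.142, 0.0, -3.105]
wrist_force: [0.7, 0.6, -0.5]
width: 0.0421
finger_force: 0.0
```

Request:
play_rows(
  translation=[
    [0, 0, 0],
    [-0.22, 0, 0],
    [-0.22, 0, 0],
    [-0.22, 0, 0],
    [-0.22, 0, 0],
    [-0.22, 0, 0],
    [-0.08, 0, 0],
    [0, 0, 0],
  ],
  twist=[
    [0, 0, 0],
    [0, 0, 0],
    [0, 0, 0],
    [0, 0, 0],
    [0, 0, 0],
    [0, 0, 0],
    [0, 0, 0],
    [0, 0, 0],
  ],
  gripper=[-0.57, -0.57, -0.57, -0.57, -0.57, -0.57, -0.57, -0.57],
)

```text
time: 36.3
tool_pos: [0.502, 0.3542, 0.2024]
ee_rot: [3.142, 0.001, -3.105]
wrist_force: [0.1, -0.0, 0.2]
width: 0.0203
finger_force: 0.0
```

```bash
python3 -c "
from h import *
gop(-.086,0,.203)
"
```

```text
t 36.3 pos [0.502  0.3542 0.2024] rot [ 3.142e+00  1.000e-03 -3.105e+00] q [ 5.220e-01  3.460e-01  1.475e+00 -1.000e-03  1.320e+00 -1.085e+00] F [ 0.1 -0.   0.2] T [ 0.09 -0.06  0.06] w 0.0203 f 0.0
units [-0.115  0.005 -0.014] twist z -0.0
press frame now [-0.0906 -0.0002]
```

Request:
play_rows(
  translation=[
    [-0.06, 0, 0],
    [-0.05, 0, 0],
    [0, 0, 0],
  ],
  twist=[
    [0, 0, 0],
    [0, 0, 0],
    [0, 0, 0],
  ],
  gripper=[-0.57, -0.57, -0.57],
)

```text
time: 36.6
tool_pos: [0.5052, 0.3544, 0.2024]
ee_rot: [-3.141, -0.001, -3.104]
wrist_force: [-3.2, -0.9, 1.7]
width: 0.02
finger_force: 1.3
```

Request:
play_rows(
  translation=[
    [-0.03, 0, 0],
    [-0.02, 0, 0],
    [0, 0, 0],
  ],
  twist=[
    [0, 0, 0],
    [0, 0, 0],
    [0, 0, 0],
  ],
  gripper=[-0.57, -0.57, -0.57],
)

```text
time: 36.9
tool_pos: [0.506, 0.3546, 0.2024]
ee_rot: [-3.141, -0.005, -3.104]
wrist_force: [-6.2, -0.8, 4.1]
width: 0.0202
finger_force: 3.8
```

```bash
python3 -c "
from h import *
gop(-.086,0,.203)
"
```

```text
t 36.9 pos [0.506  0.3546 0.2024] rot [-3.141 -0.005 -3.104] q [ 0.519  0.355  1.463  0.002  1.329 -1.09 ] F [-6.2 -0.8  4.1] T [-0.14  1.27 -0.04] w 0.0202 f 3.8
units [-0.013 -0.001 -0.016] twist z 0.01
press frame now [-0.0865  0.    ]
```

Request:
play_rows(
  translation=[
    [-0.03, 0, 0],
    [0, 0, 0],
    [0.75, 0, 0],
    [0.75, 0, 0],
    [0, 0, -1],
    [0, 0, -1],
    [0, -0.9, 0],
    [0, -0.9, 0],
  ],
  twist=[
    [0, 0, 0],
    [0, 0, 0],
    [0, 0, 0],
    [0, 0, 0],
    [0, 0, 0],
    [0, 0, 0],
    [0, 0, 0],
    [0, 0, 0],
  ],
  gripper=[-0.57, -0.57, -0.57, -0.57, 0.6, 0.6, 0.6, 0.6],
)

```text
time: 37.7
tool_pos: [0.452, 0.2804, 0.285]
ee_rot: [3.14, 0.007, -3.102]
wrist_force: [0.3, -0.7, -0.5]
width: 0.0488
finger_force: 0.0
```

Request:
play_rows(
  translation=[
    [0.2, -0.95, 0],
    [0.2, -0.95, 0],
    [0, -0.95, 0],
    [0, 0, 0],
  ],
  twist=[
    [0, 0, 1],
    [0, 0, 1],
    [0, 0, 0.5],
    [0, 0, 0],
  ],
  gripper=[0.6, 0.6, 0.6, 0.6],
)

```text
time: 38.1
tool_pos: [0.428, 0.1641, 0.2827]
ee_rot: [-3.14, 0.003, 2.924]
wrist_force: [0.5, -0.3, 0.0]
width: 0.0747
finger_force: 0.0
```

```bash
python3 -c "
from h import *
im=robot.snapshot('top'); print(plates(im))
cv2.imwrite('pics/top2.png',im[:,:,::-1])
a=np.radians(-13.4); x,y=np.array([.422,-.120])-[.0027,.0012]-.015*np.array([np.cos(a),np.sin(a)])
print(x,y,np.pi+a); go(x,y,.2024,np.pi+a)
"
```

```text
[(422, -120, 83, 47, -13.4)]
0.40470836182685904 -0.11772378144758765 2.907718533822553
t 38.15 pos [0.4284 0.1656 0.2829] rot [3.141e+00 3.000e-03 2.926e+00] q [ 2.460e-01 -5.900e-02  1.764e+00 -1.000e-03  1.434e+00 -1.109e+00] F [0.  1.  0.4] T [ 0.04 -0.18  0.01] w 0.0752 f 0.0
units [-0.933 -7.048  2.011] twist z 0.18
```

Request:
play_rows(
  translation=[
    [-0.15, -0.87, 0],
    [-0.15, -0.88, 0],
    [-0.15, -0.88, 0],
    [-0.15, -0.88, 0],
    [-0.16, -0.88, 0],
    [-0.16, -0.88, 0],
    [-0.16, -0.88, 0],
    [-0.16, -0.88, 0],
  ],
  twist=[
    [0, 0, 0.18],
    [0, 0, 0],
    [0, 0, 0],
    [0, 0, 0],
    [0, 0, 0],
    [0, 0, 0],
    [0, 0, 0],
    [0, 0, 0],
  ],
  gripper=[0.234, 0.234, 0.234, 0.234, 0.234, 0.234, 0.234, 0.234],
)

```text
time: 38.95
tool_pos: [0.4137, -0.1189, 0.283]
ee_rot: [-3.141, 0.003, 2.913]
wrist_force: [0.0, 0.5, 0.0]
width: 0.0578
finger_force: 0.0
```

Request:
play_rows(
  translation=[
    [0, 0, 0],
    [0, 0, 0],
  ],
  twist=[
    [0, 0, 0],
    [0, 0, 0],
  ],
  gripper=[0.234, 0.234],
)

```text
time: 39.15
tool_pos: [0.4136, -0.118, 0.2826]
ee_rot: [3.141, 0.001, 2.91]
wrist_force: [0.1, 0.3, -0.9]
width: 0.0583
finger_force: 0.0
```

```bash
python3 -c "
from h import *
go(.4115,-.1193,.2024,2.908)
im=robot.snapshot('top'); print(plates(im))
s=robot.snapshot('scene')
a=cv2.resize(im[190:300,330:470],None,fx=4,fy=4,interpolation=cv2.INTER_CUBIC); b=cv2.resize(s[150:260,320:460],None,fx=4,fy=4,interpolation=cv2.INTER_CUBIC)
cv2.imwrite('pics/i4.png',cv2.resize(np.hstack([a,b]),(800,314))[:,:,::-1])
"
```

```text
t 39.15 pos [ 0.4136 -0.118   0.2826] rot [3.141e+00 1.000e-03 2.910e+00] q [-4.100e-01 -1.260e-01  1.826e+00  1.000e-03  1.441e+00 -1.750e+00] F [ 0.1  0.3 -0.9] T [ 0.05 -0.14  0.03] w 0.0583 f 0.0
units [ 0.046 -0.046  2.005] twist z 0.02
[]
```

View pics/i4.png

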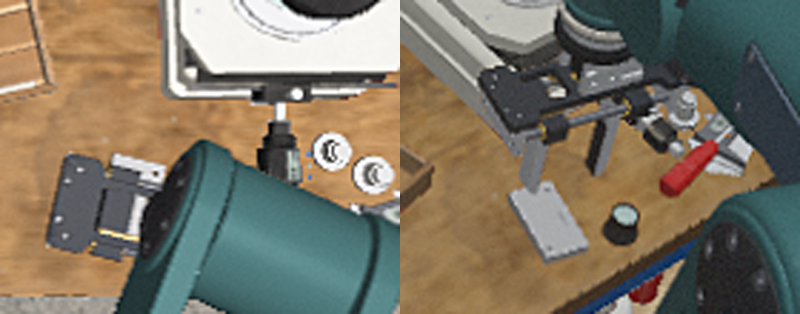

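```bash
python3 -c "
from h import *
for z in (0,.03,.06,.09,.12,.16): print(z,px2w('top',[(428,253)],z)[0,:2].round(3),px2w('scene',[(419,202)],z)[0,:2].round(3))
"
```

```text
0 [ 0.445 -0.256] [ 0.418 -0.306]
0.03 [ 0.446 -0.247] [ 0.402 -0.282]
0.06 [ 0.447 -0.238] [ 0.387 -0.258]
0.09 [ 0.447 -0.229] [ 0.372 -0.234]
0.12 [ 0.448 -0.22 ] [ 0.357 -0.21 ]
0.16 [ 0.448 -0.208] [ 0.337 -0.178]
```

Request:
play_rows(
  translation=[
    [0, 0.9, 0],
    [0, 0.9, 0],
    [0, 0, 0],
    [0, 0, 0],
    [0, 0, 0],
    [0, 0, 0],
    [0, 0, 0],
    [0, 0, 0],
  ],
  twist=[
    [0, 0, 0],
    [0, 0, 0],
    [0, 0, 1],
    [0, 0, 1],
    [0, 0, 1],
    [0, 0, 1],
    [0, 0, 1],
    [0, 0, 1],
  ],
  gripper=[1, 1, 1, 1, 1, 1, 1, 1],
)

```text
time: 40.05
tool_pos: [0.4295, -0.0462, 0.2825]
ee_rot: [3.141, 0.0, 2.31]
wrist_force: [0.9, -0.2, 0.7]
width: 0.094
finger_force: 0.0
```

Request:
play_rows(
  translation=[
    [0, 0, 0],
    [0, 0, 0],
    [0, 0, 0],
    [0, 0, 0],
    [0, 0, 0],
    [0, 0, 0],
    [0, 0, 0],
    [0, 0, 0],
  ],
  twist=[
    [0, 0, 1],
    [0, 0, 1],
    [0, 0, 1],
    [0, 0, 1],
    [0, 0, 1],
    [0, 0, 1],
    [0, 0, 1],
    [0, 0, 1],
  ],
  gripper=[1, 1, 1, 1, 1, 1, 1, 1],
)

```text
time: 40.85
tool_pos: [0.4295, -0.0463, 0.2825]
ee_rot: [3.141, -0.0, 1.51]
wrist_force: [0.2, -0.6, -0.8]
width: 0.094
finger_force: 0.0
```

Request:
play_rows(
  translation=[
    [0, 0, 0],
    [0, 0, 0],
    [0, 0, 0],
  ],
  twist=[
    [0, 0, 1],
    [0, 0, 0.7],
    [0, 0, 0],
  ],
  gripper=[1, 1, 1],
)

```text
time: 41.15
tool_pos: [0.4295, -0.0464, 0.2825]
ee_rot: [3.141, -0.0, 1.344]
wrist_force: [-0.6, -0.1, 0.1]
width: 0.0939
finger_force: 0.0
```

```bash
python3 -c "
from h import *
im=robot.snapshot('top'); print(plates(im)); robot.snapshot('scene'); print([(np.round(d['centre'],3),d['score']) for d in robot.spot_point('plate_1_center','scene')])
go(.4193,-.1212,.2035,np.pi/2-np.radians(13.4))
"
```

```text
[]
[(array([0.552, 0.358, 0.003]), 0.59)]
t 41.3 pos [ 0.4294 -0.0471  0.2825] rot [ 3.141 -0.     1.344] q [-0.241 -0.121  1.822  0.     1.441 -0.013] F [-0.1  0.6 -0.1] T [-0.05 -0.07  0.04] w 0.094 f 0.0
units [-1.863  0.171  1.975] twist z 0.07
```

Request:
play_rows(
  translation=[
    [-0.93, 0.085, 0],
    [-0.93, 0.085, 0],
    [0, 0, 0.7],
    [0, 0, 0.7],
    [0, 0, 0],
    [0, 0, 0],
  ],
  twist=[
    [0, 0, 0.07],
    [0, 0, 0],
    [0, 0, 0],
    [0, 0, 0],
    [0, 0, 0],
    [0, 0, 0],
  ],
  gripper=[1, 1, 1, 1, 1, 1],
)

```text
time: 41.9
tool_pos: [0.4188, -0.1216, 0.2265]
ee_rot: [-3.141, -0.0, 1.335]
wrist_force: [0.7, 0.8, 0.6]
width: 0.094
finger_force: 0.0
```

```bash
python3 -c "
from h import *
go(.4193,-.1212,.2035,np.pi/2-np.radians(13.4))
im=robot.snapshot('top'); 
s=robot.snapshot('scene')
a=cv2.resize(im[190:300,330:470],None,fx=4,fy=4,interpolation=cv2.INTER_CUBIC); b=cv2.resize(s[150:260,320:460],None,fx=4,fy=4,interpolation=cv2.INTER_CUBIC)
cv2.imwrite('pics/i5.png',cv2.resize(np.hstack([a,b]),(800,314))[:,:,::-1])
"
```

```text
t 41.9 pos [ 0.4188 -0.1216  0.2265] rot [-3.141 -0.     1.335] q [-0.413 -0.058  1.882  0.     1.318 -0.177] F [0.7 0.8 0.6] T [-0.01 -0.03 -0.01] w 0.094 f 0.0
units [0.013 0.011 0.575] twist z -0.02
```

View pics/i5.png

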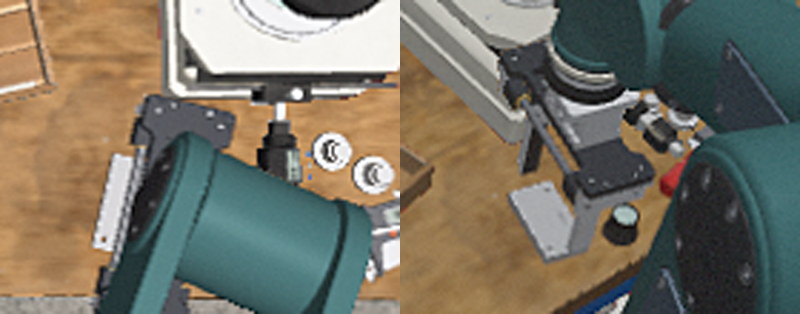

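Request:
play_rows(
  translation=[
    [0, 0, 0.2],
    [0, 0, 0.19],
    [0, 0, 0],
  ],
  twist=[
    [0, 0, 0],
    [0, 0, 0],
    [0, 0, 0],
  ],
  gripper=[1, 1, 1],
)

```text
time: 42.3
tool_pos: [0.4184, -0.1215, 0.2098]
ee_rot: [-3.14, -0.0, 1.334]
wrist_force: [-0.2, 0.8, 0.4]
width: 0.0942
finger_force: 0.0
```

Request:
play_rows(
  translation=[
    [0, 0, 0.1],
    [0, 0, 0],
  ],
  twist=[
    [0, 0, 0],
    [0, 0, 0],
  ],
  gripper=[1, 1],
)

```text
time: 42.5
tool_pos: [0.4186, -0.1217, 0.2064]
ee_rot: [-3.141, -0.0, 1.334]
wrist_force: [0.3, 0.4, -0.1]
width: 0.0939
finger_force: 0.0
```

Request:
play_rows(
  translation=[
    [0, 0, 0.08],
    [0, 0, 0],
    [0, 0, 0],
    [0, 0, 0],
  ],
  twist=[
    [0, 0, 0],
    [0, 0, 0],
    [0, 0, 0],
    [0, 0, 0],
  ],
  gripper=[1, -1, -1, -1],
)

```text
time: 42.9
tool_pos: [0.4189, -0.1219, 0.2036]
ee_rot: [3.141, 0.0, 1.334]
wrist_force: [1.0, -1.2, -2.3]
width: 0.0836
finger_force: 30.0
```

```bash
python3 -c "
from h import *
go(.395,.15,.2035,np.pi/2+.0368)
"
```

```text
t 42.9 pos [ 0.4189 -0.1219  0.2036] rot [3.141 0.    1.334] q [-0.413 -0.031  1.907 -0.     1.265 -0.176] F [ 1.  -1.2 -2.3] T [-0.11 -0.29  0.  ] w 0.0836 f 30.0
units [ 6.467e+00 -2.176e+00  1.000e-03] twist z -2.74
```

Request:
play_rows(
  translation=[
    [0, -0.28, -0.03],
    [0, -0.28, 0],
    [0, -0.28, 0],
    [0.86, 0, 0],
    [0.86, 0, 0],
    [0.86, 0, 0],
    [0.86, 0, 0],
    [0.86, 0, 0],
  ],
  twist=[
    [0, 0, -0.92],
    [0, 0, -0.91],
    [0, 0, -0.91],
    [0, 0, 0],
    [0, 0, 0],
    [0, 0, 0],
    [0, 0, 0],
    [0, 0, 0],
  ],
  gripper=[-1, -1, -1, -1, -1, -1, -1, -1],
)

```text
time: 43.7
tool_pos: [0.3783, 0.0561, 0.2042]
ee_rot: [-3.14, 0.0, 1.607]
wrist_force: [0.5, -0.8, -3.6]
width: 0.0838
finger_force: 30.0
```

```bash
python3 -c "
from h import *
go(.4147,.2941,.2035,np.pi/2+.0368)
"
```

```text
t 43.7 pos [0.3783 0.0561 0.2042] rot [-3.14   0.     1.607] q [-1.000e-03 -1.590e-01  2.022e+00 -0.000e+00  1.280e+00 -3.800e-02] F [ 0.5 -0.8 -3.6] T [-0.01 -0.18  0.  ] w 0.0838 f 30.0
units [5.912 1.126 0.015] twist z -0.0
```

Request:
play_rows(
  translation=[
    [0.845, 0, 0],
    [0.845, 0, 0],
    [0.845, 0, 0],
    [0.845, 0, 0],
    [0.845, 0.3, 0],
    [0.845, 0.4, 0],
    [0.845, 0.43, 0],
    [0, 0, 0],
  ],
  twist=[
    [0, 0, 0],
    [0, 0, 0],
    [0, 0, 0],
    [0, 0, 0],
    [0, 0, 0],
    [0, 0, 0],
    [0, 0, 0],
    [0, 0, 0],
  ],
  gripper=[-1, -1, -1, -1, -1, -1, -1, -1],
)

```text
time: 44.5
tool_pos: [0.4167, 0.2962, 0.2043]
ee_rot: [3.141, -0.002, 1.611]
wrist_force: [0.2, 0.2, -3.3]
width: 0.0834
finger_force: 30.0
```

Request:
play_rows(
  translation=[
    [0, 0, 0.02],
    [0, 0, 0],
    [0, 0, 0],
    [0, 0, 0],
    [0, 0, -0.5],
    [0, 0, -0.5],
    [0, 0, 0],
  ],
  twist=[
    [0, 0, 0],
    [0, 0, 0],
    [0, 0, 0],
    [0, 0, 0],
    [0, 0, 0],
    [0, 0, 0],
    [0, 0, -1],
  ],
  gripper=[-1, 1, 1, 1, 1, 1, 1],
)

```text
time: 45.2
tool_pos: [0.4166, 0.2929, 0.2477]
ee_rot: [3.135, -0.002, 1.709]
wrist_force: [-0.3, -0.5, -0.2]
width: 0.0938
finger_force: 0.0
```

```bash
python3 -c "
from h import *
c=pr(-.195,-.057); print(c)
gop(-.195,-.057,.203)
"
```

```text
[0.39972915 0.29356421]
t 45.2 pos [0.4166 0.2929 0.2477] rot [ 3.135e+00 -2.000e-03  1.709e+00] q [ 0.501  0.081  1.696 -0.     1.358  0.363] F [-0.3 -0.5 -0.2] T [ 0.02 -0.08  0.  ] w 0.0938 f 0.0
units [ 0.073 -0.422  1.114] twist z -14.69
press frame now [-0.1782 -0.0583]
```

Request:
play_rows(
  translation=[
    [0, 0, 0],
    [0, 0, 0],
    [0, 0, 0],
    [0, 0, 0],
    [0, 0, 0],
    [0, 0, 0],
    [0, 0, 0],
    [0, 0, 0],
  ],
  twist=[
    [0, 0, -1],
    [0, 0, -1],
    [0, 0, -1],
    [0, 0, -1],
    [0, 0, -1],
    [0, 0, -1],
    [0, 0, -1],
    [0, 0, -1],
  ],
  gripper=[0.6, 0.6, 0.6, 0.6, 0.6, 0.6, 0.6, 0.6],
)

```text
time: 46.0
tool_pos: [0.4156, 0.2923, 0.2444]
ee_rot: [3.141, 0.0, 2.511]
wrist_force: [0.2, -0.6, -1.1]
width: 0.0753
finger_force: 0.0
```

Request:
play_rows(
  translation=[
    [0, 0, 0],
    [0, 0, 0],
    [0, 0, 0],
    [0, 0, 0],
    [0, 0, 0],
    [0, 0, 0],
    [0, 0, 0],
    [0.4, 0, 0],
  ],
  twist=[
    [0, 0, -1],
    [0, 0, -1],
    [0, 0, -1],
    [0, 0, -1],
    [0, 0, -1],
    [0, 0, -1],
    [0, 0, -0.69],
    [0, 0, 0],
  ],
  gripper=[0.6, 0.6, 0.6, 0.6, 0.6, 0.6, 0.6, 0.6],
)

```text
time: 46.8
tool_pos: [0.4005, 0.2918, 0.2446]
ee_rot: [3.141, 0.002, -3.107]
wrist_force: [0.2, -0.3, 0.9]
width: 0.075
finger_force: 0.0
```

```bash
python3 -c "
from h import *
gop(-.195,-.057,.2025)
im=robot.snapshot('top'); lat(im,range(242,262,2),180,225); print(plates(im))
"
```

```text
t 46.8 pos [0.4005 0.2918 0.2446] rot [ 3.141e+00  2.000e-03 -3.107e+00] q [ 5.150e-01  5.600e-02  1.729e+00 -1.000e-03  1.354e+00 -1.090e+00] F [ 0.2 -0.3  0.9] T [ 0.03 -0.16  0.01] w 0.075 f 0.0
units [0.021 0.046 1.052] twist z -0.03
press frame now [-0.1943 -0.0588]
246 181 217 [ 11.4 -81.1] x -137.1
248 182 217 [  8.9 -81. ] x -142.2
250 182 217 [  9. -81.] x -147.1
252 183 217 [  6.5 -80.9] x -152.2
254 184 217 [  4.1 -80.8] x -157.2
256 185 224 [  1.6 -98.3] x -162.3
258 185 224 [  1.6 -98.2] x -167.2
260 186 224 [ -0.8 -98.1] x -172.3
[(418, 296, 82, 45, 1.5)]
```

Request:
play_rows(
  translation=[
    [0, 0.06, 0.4],
    [0, 0, 0.4],
    [0, 0, 0.24],
    [0, 0, 0],
    [0, 0, 0],
    [0, 0, 0],
    [0, 0, 0],
    [0, 0, 0],
  ],
  twist=[
    [0, 0, 0],
    [0, 0, 0],
    [0, 0, 0],
    [0, 0, 0],
    [0, 0, 0],
    [0, 0, 0],
    [0, 0, 0],
    [0, 0, 0],
  ],
  gripper=[0.6, 0.6, 0.6, 0.6, -1, -1, -1, -1],
)

```text
time: 47.65
tool_pos: [0.3998, 0.2946, 0.2031]
ee_rot: [-3.14, 0.001, -3.106]
wrist_force: [0.9, -4.0, 1.8]
width: 0.0466
finger_force: 1.7
```

Request:
play_rows(
  translation=[
    [0, 0, -0.02],
    [0, 0, 0],
  ],
  twist=[
    [0, 0, 0],
    [0, 0, 0],
  ],
  gripper=[-1, -1],
)

```text
time: 47.85
tool_pos: [0.3995, 0.2948, 0.2031]
ee_rot: [-3.141, -0.0, -3.106]
wrist_force: [0.2, -0.8, -0.3]
width: 0.0459
finger_force: 30.0
```

```bash
python3 -c "
from h import *
gop(-.137,-.057,.2035)
"
```

```text
t 47.85 pos [0.3995 0.2948 0.2031] rot [-3.141 -0.    -3.106] q [ 0.521  0.103  1.77  -0.     1.269 -1.084] F [ 0.2 -0.8 -0.3] T [-0.17 -0.19  0.02] w 0.0459 f 30.0
units [-1.454 -0.028 -0.01 ] twist z -0.02
press frame now [-0.1952 -0.0558]
```

Request:
play_rows(
  translation=[
    [-0.49, -0.028, 0],
    [-0.49, 0, 0],
    [-0.47, 0, 0],
    [0, 0, 0],
    [0, 0, 0],
  ],
  twist=[
    [0, 0, 0],
    [0, 0, 0],
    [0, 0, 0],
    [0, 0, 0],
    [0, 0, 0],
  ],
  gripper=[-1, -1, -1, -1, -1],
)

```text
time: 48.35
tool_pos: [0.4578, 0.2958, 0.2032]
ee_rot: [3.141, 0.001, -3.107]
wrist_force: [0.9, 0.2, -1.5]
width: 0.0452
finger_force: 30.0
```

```bash
python3 -c "
from h import *
gop(-.09,-.057,.2035)
im=robot.snapshot('top'); lat(im,range(223,232),192,220)
"
```

```text
t 48.35 pos [0.4578 0.2958 0.2032] rot [ 3.141e+00  1.000e-03 -3.107e+00] q [ 0.47   0.204  1.653 -0.     1.284 -1.136] F [ 0.9  0.2 -1.5] T [-0.02 -0.37  0.04] w 0.0452 f 30.0
units [-1.173  0.    -0.008] twist z -0.02
press frame now [-0.1369 -0.0569]
223 193 217 [-19.2 -82. ] x -80.4
224 194 217 [-21.6 -81.9] x -83.0
225 194 217 [-21.6 -81.9] x -85.5
226 192 217 [-16.6 -81.9] x -87.8
227 192 217 [-16.5 -81.8] x -90.4
228 193 217 [-19.  -81.8] x -92.9
229 193 217 [-19.  -81.7] x -95.5
230 193 217 [-19.  -81.7] x -98.0
231 194 219 [-21.5 -86.7] x -100.5
```

Request:
play_rows(
  translation=[
    [-0.29, 0, 0],
    [-0.29, 0, 0],
    [-0.29, 0, 0],
    [-0.29, 0, 0],
    [0, 0, 0],
    [0, 0, 0],
    [0, 0, 0],
    [0, 0, 0],
  ],
  twist=[
    [0, 0, 0],
    [0, 0, 0],
    [0, 0, 0],
    [0, 0, 0],
    [0, 0, 0],
    [0, 0, 0],
    [0, 0, 0],
    [0, 0, 0],
  ],
  gripper=[-1, -1, -1, -1, -1, 0.5, 0.5, 0.5],
)

```text
time: 49.2
tool_pos: [0.5039, 0.2974, 0.2034]
ee_rot: [3.141, 0.0, -3.106]
wrist_force: [0.3, 0.9, -0.3]
width: 0.0662
finger_force: 0.0
```

```bash
python3 -c "
from h import *
gop(-.138,-.057,.203)
"
```

```text
t 49.2 pos [0.5039 0.2974 0.2034] rot [ 3.141  0.    -3.106] q [ 0.436  0.286  1.551 -0.     1.304 -1.17 ] F [ 0.3  0.9 -0.3] T [ 0.08 -0.12  0.03] w 0.0662 f 0.0
units [ 1.18  -0.003  0.011] twist z -0.01
press frame now [-0.0908 -0.057 ]
```

Request:
play_rows(
  translation=[
    [0.6, 0, 0],
    [0.6, 0, 0],
    [0, 0, 0],
    [0, 0, 0],
    [0, 0, 0],
    [0, 0, 0],
    [0, 0, 0],
  ],
  twist=[
    [0, 0, 0],
    [0, 0, 0],
    [0, 0, 0],
    [0, 0, 0],
    [0, 0, 0],
    [0, 0, 0],
    [0, 0, 0],
  ],
  gripper=[0.5, 0.5, 0.5, -0.57, -0.57, -0.57, -0.57],
)

```text
time: 49.9
tool_pos: [0.4566, 0.2957, 0.2033]
ee_rot: [3.142, 0.0, -3.107]
wrist_force: [0.0, -0.1, 0.3]
width: 0.0418
finger_force: 0.0
```

Request:
play_rows(
  translation=[
    [0, 0, 0],
    [-0.22, 0, 0],
    [-0.22, 0, 0],
    [-0.22, 0, 0],
    [-0.22, 0, 0],
    [-0.22, 0, 0],
    [-0.08, 0, 0],
    [0, 0, 0],
  ],
  twist=[
    [0, 0, 0],
    [0, 0, 0],
    [0, 0, 0],
    [0, 0, 0],
    [0, 0, 0],
    [0, 0, 0],
    [0, 0, 0],
    [0, 0, 0],
  ],
  gripper=[-0.57, -0.57, -0.57, -0.57, -0.57, -0.57, -0.57, -0.57],
)

```text
time: 50.7
tool_pos: [0.5041, 0.2973, 0.2032]
ee_rot: [-3.142, 0.002, -3.107]
wrist_force: [-0.6, 0.7, -0.6]
width: 0.0203
finger_force: 0.0
```

```bash
python3 -c "
from h import *
gop(-.086,-.057,.203)
"
```

```text
t 50.7 pos [0.5041 0.2973 0.2032] rot [-3.142e+00  2.000e-03 -3.107e+00] q [ 4.360e-01  2.860e-01  1.551e+00 -1.000e-03  1.303e+00 -1.169e+00] F [-0.6  0.7 -0.6] T [ 0.08 -0.14 -0.  ] w 0.0203 f 0.0
units [-0.114  0.003  0.005] twist z -0.02
press frame now [-0.0906 -0.0571]
```

Request:
play_rows(
  translation=[
    [-0.06, 0, 0],
    [-0.05, 0, 0],
    [0, 0, 0],
  ],
  twist=[
    [0, 0, 0],
    [0, 0, 0],
    [0, 0, 0],
  ],
  gripper=[-0.57, -0.57, -0.57],
)

```text
time: 51.0
tool_pos: [0.5073, 0.2975, 0.2032]
ee_rot: [-3.141, -0.001, -3.106]
wrist_force: [-3.5, -0.4, 1.5]
width: 0.0199
finger_force: 1.7
```

Request:
play_rows(
  translation=[
    [-0.03, 0, 0],
    [-0.03, 0, 0],
    [0, 0, 0],
  ],
  twist=[
    [0, 0, 0],
    [0, 0, 0],
    [0, 0, 0],
  ],
  gripper=[-0.57, -0.57, -0.57],
)

```text
time: 51.3
tool_pos: [0.5083, 0.2977, 0.2032]
ee_rot: [-3.141, -0.006, -3.106]
wrist_force: [-8.5, -1.0, 6.1]
width: 0.0202
finger_force: 4.6
```

```bash
python3 -c "
from h import *
gop(-.086,-.057,.203)
"
```

```text
t 51.3 pos [0.5083 0.2977 0.2032] rot [-3.141 -0.006 -3.106] q [ 0.433  0.296  1.539  0.002  1.313 -1.174] F [-8.5 -1.   6.1] T [-0.1   1.56  0.  ] w 0.0202 f 4.6
units [-0.008 -0.003  0.006] twist z -0.01
press frame now [-0.0863 -0.0569]
```

Request:
play_rows(
  translation=[
    [0.75, 0, 0],
    [0.75, 0, 0],
    [0, 0, -1],
    [0, 0, -1],
    [0, 0, -1],
    [0, 0, -1],
    [0, 0, -0.9],
    [0, 0, 0],
  ],
  twist=[
    [0, 0, 0],
    [0, 0, 0],
    [0, 0, 0],
    [0, 0, 0],
    [0, 0, 0],
    [0, 0, 0],
    [0, 0, 0],
    [0, 0, 0],
  ],
  gripper=[-0.57, -0.57, -0.57, 0.5, 0.5, 0.5, 0.5, 0.5],
)

```text
time: 52.1
tool_pos: [0.451, 0.2958, 0.4068]
ee_rot: [3.136, 0.015, -3.107]
wrist_force: [0.7, 0.0, 0.1]
width: 0.0565
finger_force: 0.0
```

```bash
python3 -c "
from h import *
go(.5925,.3577,.2915,4.53)
im=robot.snapshot('top'); s=robot.snapshot('scene')
a=cv2.resize(im[150:260,130:270],None,fx=4,fy=4,interpolation=cv2.INTER_CUBIC); b=cv2.resize(s[210:320,120:260],None,fx=4,fy=4,interpolation=cv2.INTER_CUBIC)
cv2.imwrite('pics/i6.png',cv2.resize(np.hstack([a,b]),(800,314))[:,:,::-1])
"
```

```text
t 52.1 pos [0.451  0.2958 0.4068] rot [ 3.136  0.015 -3.107] q [ 4.760e-01  5.800e-02  1.398e+00 -1.000e-03  1.670e+00 -1.130e+00] F [0.7 0.  0.1] T [ 0.05 -0.09  0.03] w 0.0565 f 0.0
units [-3.547  1.406  2.945] twist z -13.53
```

View pics/i6.png

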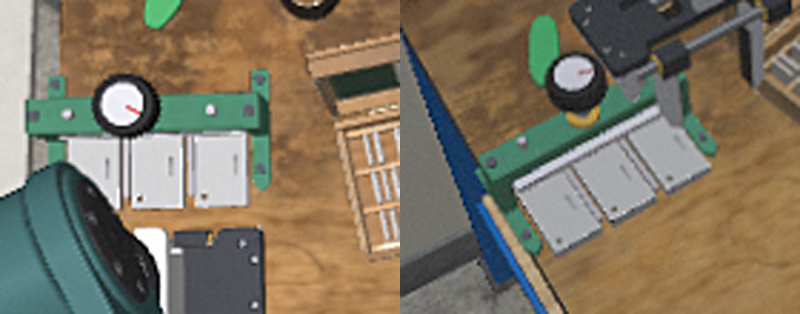

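Request:
play_rows(
  translation=[
    [-0.89, 0.35, 0],
    [-0.89, 0.35, 0],
    [-0.89, 0.35, 0],
    [-0.88, 0.35, 0],
    [0, 0, 0],
    [0, 0, 0],
    [0, 0, 0],
    [0, 0, 0],
  ],
  twist=[
    [0, 0, 0],
    [0, 0, 0],
    [0, 0, 0],
    [0, 0, 0],
    [0, 0, -1],
    [0, 0, -1],
    [0, 0, -1],
    [0, 0, -1],
  ],
  gripper=[0.5, 0.5, 0.5, 0.5, 0.5, 0.5, 0.5, 0.5],
)

```text
time: 53.0
tool_pos: [0.5904, 0.3565, 0.3956]
ee_rot: [-3.141, -0.004, -2.703]
wrist_force: [0.2, -0.1, 0.6]
width: 0.0705
finger_force: 0.0
```

Request:
play_rows(
  translation=[
    [0, 0, 0],
    [0, 0, 0],
    [0, 0, 0],
    [0, 0, 0],
    [0, 0, 0],
    [0, 0, 0],
    [0, 0, 0],
    [0, 0, 0],
  ],
  twist=[
    [0, 0, -1],
    [0, 0, -1],
    [0, 0, -1],
    [0, 0, -1],
    [0, 0, -1],
    [0, 0, -1],
    [0, 0, -1],
    [0, 0, -1],
  ],
  gripper=[0.5, 0.5, 0.5, 0.5, 0.5, 0.5, 0.5, 0.5],
)

```text
time: 53.8
tool_pos: [0.5902, 0.3564, 0.3959]
ee_rot: [3.139, -0.003, -1.902]
wrist_force: [-0.7, -0.5, -0.0]
width: 0.0707
finger_force: 0.0
```

```bash
python3 -c "
from h import *
go(.5925,.3577,.2935,4.53)
"
```

```text
t 53.8 pos [0.5902 0.3564 0.3959] rot [ 3.139e+00 -3.000e-03 -1.902e+00] q [ 4.610e-01  4.080e-01  9.980e-01 -1.000e-03  1.740e+00 -2.349e+00] F [-0.7 -0.5 -0. ] T [ 0.09 -0.06 -0.01] w 0.0707 f 0.0
units [-0.057 -0.051  2.56 ] twist z -1.49
```

Request:
play_rows(
  translation=[
    [-0.057, -0.051, 0],
    [0, 0, 0],
    [0, 0, 0.64],
    [0, 0, 0.64],
    [0, 0, 0.64],
    [0, 0, 0.64],
    [0, 0, 0],
    [0, 0, 0],
  ],
  twist=[
    [0, 0, -0.75],
    [0, 0, -0.74],
    [0, 0, 0],
    [0, 0, 0],
    [0, 0, 0],
    [0, 0, 0],
    [0, 0, 0],
    [0, 0, 0],
  ],
  gripper=[0.5, 0.5, 0.5, 0.5, 0.5, 0.5, 0.5, 0.5],
)

```text
time: 54.6
tool_pos: [0.5924, 0.3577, 0.2946]
ee_rot: [3.139, -0.003, -1.757]
wrist_force: [0.4, 0.0, 0.3]
width: 0.0707
finger_force: 0.0
```

Request:
play_rows(
  translation=[
    [0, 0, 0],
    [0, 0, 0],
    [0, 0, 0],
    [0, 0, 0],
    [0, 0, 0],
  ],
  twist=[
    [0, 0, 0],
    [0, 0, 0],
    [0, 0, 0],
    [0, 0, 0],
    [0, 0, 0],
  ],
  gripper=[-1, -1, -1, -1, -1],
)

```text
time: 55.1
tool_pos: [0.5924, 0.3583, 0.2986]
ee_rot: [-3.141, 0.002, -1.757]
wrist_force: [-2.2, -0.1, 4.7]
width: 0.0495
finger_force: 30.0
```

```bash
python3 -c "
from h import *
go(.5925,.3577,.2935,4.53)
"
```

```text
t 55.1 pos [0.5924 0.3583 0.2986] rot [-3.141e+00  2.000e-03 -1.757e+00] q [ 4.620e-01  4.410e-01  1.146e+00  1.000e-03  1.553e+00 -2.493e+00] F [-2.2 -0.1  4.7] T [ 0.18  0.54 -0.06] w 0.0495 f 30.0
units [ 0.013 -0.005  0.129] twist z -0.04
```

Request:
play_rows(
  translation=[
    [0, 0, 0.004],
    [0, 0, 0.004],
    [0, 0, 0.004],
    [0, 0, 0.004],
    [0, 0, 0.004],
    [0, 0, 0.004],
    [0, 0, 0.004],
    [0, 0, 0.004],
  ],
  twist=[
    [0, 0, 1],
    [0, 0, 1],
    [0, 0, 1],
    [0, 0, 1],
    [0, 0, 1],
    [0, 0, 1],
    [0, 0, 1],
    [0, 0, 1],
  ],
  gripper=[-1, -1, -1, -1, -1, -1, -1, -1],
)

```text
time: 55.9
tool_pos: [0.5928, 0.358, 0.2974]
ee_rot: [-3.141, 0.003, -2.561]
wrist_force: [-1.5, -0.8, 5.3]
width: 0.0497
finger_force: 30.0
```

```bash
python3 -c "
from h import *
obs()
"
```

```text
t 55.9 pos [0.5928 0.358  0.2974] rot [-3.141e+00  3.000e-03 -2.561e+00] q [ 0.462  0.442  1.147 -0.     1.55  -1.69 ] F [-1.5 -0.8  5.3] T [-0.    0.26  0.05] w 0.0497 f 30.0
```

Request:
play_rows(
  translation=[
    [0, 0, 0.004],
    [0, 0, 0.004],
    [0, 0, 0.004],
    [0, 0, 0.004],
    [0, 0, 0.004],
    [0, 0, 0.004],
    [0, 0, 0.004],
    [0, 0, 0.004],
  ],
  twist=[
    [0, 0, 1],
    [0, 0, 1],
    [0, 0, 1],
    [0, 0, 1],
    [0, 0, 1],
    [0, 0, 1],
    [0, 0, 1],
    [0, 0, 1],
  ],
  gripper=[-1, -1, -1, -1, -1, -1, -1, -1],
)

```text
time: 56.7
tool_pos: [0.5929, 0.3575, 0.2961]
ee_rot: [3.142, 0.003, 2.922]
wrist_force: [-1.1, -1.2, 5.0]
width: 0.05
finger_force: 30.0
```

```bash
python3 -c "
from h import *
obs()
"
```

```text
t 56.7 pos [0.5929 0.3575 0.2961] rot [3.142e+00 3.000e-03 2.922e+00] q [ 0.461  0.442  1.149 -0.002  1.548 -0.89 ] F [-1.1 -1.2  5. ] T [-0.31  0.25  0.04] w 0.05 f 30.0
```

Request:
play_rows(
  translation=[
    [0, 0, 0.004],
    [0, 0, 0.004],
    [0, 0, 0.004],
    [0, 0, 0.004],
    [0, 0, 0.004],
    [0, 0, 0.004],
    [0, 0, 0.004],
    [0, 0, 0.004],
  ],
  twist=[
    [0, 0, 1],
    [0, 0, 1],
    [0, 0, 1],
    [0, 0, 1],
    [0, 0, 1],
    [0, 0, 1],
    [0, 0, 1],
    [0, 0, 1],
  ],
  gripper=[-1, -1, -1, -1, -1, -1, -1, -1],
)

```text
time: 57.5
tool_pos: [0.5927, 0.3572, 0.2948]
ee_rot: [3.141, 0.002, 2.121]
wrist_force: [-2.1, -2.7, 6.2]
width: 0.0493
finger_force: 30.0
```

Request:
play_rows(
  translation=[
    [0, 0, 0.004],
    [0, 0, 0.004],
    [0, 0, 0.004],
    [0, 0, 0.004],
    [0, 0, 0.004],
    [0, 0, 0.004],
    [0, 0, 0.004],
    [0, 0, 0.004],
  ],
  twist=[
    [0, 0, 1],
    [0, 0, 1],
    [0, 0, 1],
    [0, 0, 1],
    [0, 0, 1],
    [0, 0, 1],
    [0, 0, 1],
    [0, 0, 1],
  ],
  gripper=[-1, -1, -1, -1, -1, -1, -1, -1],
)

```text
time: 58.3
tool_pos: [0.5923, 0.3572, 0.2935]
ee_rot: [3.141, 0.002, 1.321]
wrist_force: [-4.6, -3.3, 7.1]
width: 0.0493
finger_force: 30.0
```

Request:
play_rows(
  translation=[
    [0, 0, 0.004],
    [0, 0, 0.004],
    [0, 0, 0.004],
    [0, 0, 0.004],
    [0, 0, 0.004],
    [0, 0, 0.004],
    [0, 0, 0.004],
    [0, 0, 0.004],
  ],
  twist=[
    [0, 0, 1],
    [0, 0, 1],
    [0, 0, 1],
    [0, 0, 1],
    [0, 0, 1],
    [0, 0, 1],
    [0, 0, 1],
    [0, 0, 1],
  ],
  gripper=[-1, -1, -1, -1, -1, -1, -1, -1],
)

```text
time: 59.1
tool_pos: [0.592, 0.3575, 0.2923]
ee_rot: [3.141, 0.002, 0.522]
wrist_force: [-5.7, -2.3, 7.0]
width: 0.0495
finger_force: 30.0
```

Request:
play_rows(
  translation=[
    [0, 0, 0.004],
    [0, 0, 0.004],
    [0, 0, 0.004],
    [0, 0, 0.004],
    [0, 0, 0.004],
    [0, 0, 0.004],
    [0, 0, 0.004],
    [0, 0, 0.004],
  ],
  twist=[
    [0, 0, 1],
    [0, 0, 1],
    [0, 0, 1],
    [0, 0, 1],
    [0, 0, 1],
    [0, 0, 1],
    [0, 0, 1],
    [0, 0, 1],
  ],
  gripper=[-1, -1, -1, -1, -1, -1, -1, -1],
)

```text
time: 59.9
tool_pos: [0.5919, 0.3579, 0.291]
ee_rot: [3.141, 0.001, -0.278]
wrist_force: [-4.3, -1.0, 7.5]
width: 0.0494
finger_force: 30.0
```

Request:
play_rows(
  translation=[
    [0, 0, 0.004],
    [0, 0, 0.004],
    [0, 0, 0],
    [0, 0, 0],
    [0, 0, 0],
    [0, 0, 0],
  ],
  twist=[
    [0, 0, 1],
    [0, 0, 1],
    [0, 0, 0],
    [0, 0, 0],
    [0, 0, 0],
    [0, 0, 0],
  ],
  gripper=[-1, -1, 0.5, 0.5, 0.5, 0.5],
)

```text
time: 60.5
tool_pos: [0.5928, 0.3578, 0.2882]
ee_rot: [3.141, 0.0, -0.474]
wrist_force: [0.6, 0.2, -0.5]
width: 0.0702
finger_force: 0.0
```

```bash
python3 -c "
from h import *
go(.5925,.3577,.2865,-.47)
robot.snapshot('scene'); print([np.round(d['centre'],4) for d in robot.spot_point('knob_center','scene')][:1])
"
```

```text
t 60.5 pos [0.5928 0.3578 0.2882] rot [ 3.141  0.    -0.474] q [ 0.461  0.447  1.158 -0.     1.537  2.506] F [ 0.6  0.2 -0.5] T [ 0.07  0.03 -0.  ] w 0.0702 f 0.0
units [-0.004  0.006  0.044] twist z -0.04
[array([0.5912, 0.3621, 0.103 ])]
```

Request:
play_rows(
  translation=[
    [0, 0, 0.04],
    [0, 0, 0],
    [0, 0, 0],
    [0, 0, 0],
    [0, 0, 0],
    [0, 0, 0],
    [0, 0, 0],
    [0, 0, 0],
  ],
  twist=[
    [0, 0, -1],
    [0, 0, -1],
    [0, 0, -1],
    [0, 0, -1],
    [0, 0, -1],
    [0, 0, -1],
    [0, 0, -1],
    [0, 0, -1],
  ],
  gripper=[0.5, 0.5, 0.5, 0.5, 0.5, 0.5, 0.5, 0.5],
)

```text
time: 61.4
tool_pos: [0.5927, 0.3579, 0.287]
ee_rot: [3.141, 0.0, 0.33]
wrist_force: [-0.3, 0.2, -0.4]
width: 0.0704
finger_force: 0.0
```

Request:
play_rows(
  translation=[
    [0, 0, 0],
    [0, 0, 0],
    [0, 0, 0],
    [0, 0, 0],
    [0, 0, 0],
    [0, 0, 0],
    [0, 0, 0],
    [0, 0, 0],
  ],
  twist=[
    [0, 0, -1],
    [0, 0, -1],
    [0, 0, -1],
    [0, 0, -1],
    [0, 0, -1],
    [0, 0, -1],
    [0, 0, -1],
    [0, 0, -1],
  ],
  gripper=[0.5, 0.5, 0.5, 0.5, 0.5, 0.5, 0.5, 0.5],
)

```text
time: 62.2
tool_pos: [0.5927, 0.3579, 0.2871]
ee_rot: [3.141, 0.0, 1.13]
wrist_force: [0.8, -0.6, -0.2]
width: 0.0702
finger_force: 0.0
```

Request:
play_rows(
  translation=[
    [0, 0, 0],
    [0, 0, 0],
    [0, 0, 0],
    [0, 0, 0],
    [0, 0, 0],
    [0, 0, 0],
    [0, 0, 0],
    [0, 0, 0],
  ],
  twist=[
    [0, 0, -1],
    [0, 0, -1],
    [0, 0, -1],
    [0, 0, -1],
    [0, 0, -1],
    [0, 0, -1],
    [0, 0, -1],
    [0, 0, -1],
  ],
  gripper=[0.5, 0.5, 0.5, 0.5, 0.5, 0.5, 0.5, 0.5],
)

```text
time: 63.0
tool_pos: [0.5927, 0.3579, 0.287]
ee_rot: [-3.142, 0.0, 1.93]
wrist_force: [-0.4, 0.1, -0.3]
width: 0.0701
finger_force: 0.0
```

Request:
play_rows(
  translation=[
    [0, 0, 0],
    [0, 0, 0],
    [0, 0, 0],
    [0, 0, 0],
    [0, 0, 0],
    [0, 0, 0],
    [0, 0, 0],
    [0, 0, 0],
  ],
  twist=[
    [0, 0, -1],
    [0, 0, -1],
    [0, 0, -1],
    [0, 0, -1],
    [0, 0, -1],
    [0, 0, -1],
    [0, 0, -1],
    [0, 0, -1],
  ],
  gripper=[0.5, 0.5, 0.5, 0.5, 0.5, 0.5, 0.5, 0.5],
)

```text
time: 63.8
tool_pos: [0.5927, 0.3579, 0.287]
ee_rot: [-3.141, 0.0, 2.73]
wrist_force: [0.2, -0.2, -0.1]
width: 0.0708
finger_force: 0.0
```

Request:
play_rows(
  translation=[
    [0, 0, 0],
    [0, 0, 0],
    [0, 0, 0],
    [0, 0, 0],
    [0, 0, 0],
    [0, 0, 0],
    [0, 0, 0],
    [0, 0, 0],
  ],
  twist=[
    [0, 0, -1],
    [0, 0, -1],
    [0, 0, -1],
    [0, 0, -1],
    [0, 0, -1],
    [0, 0, -1],
    [0, 0, -1],
    [0, 0, -1],
  ],
  gripper=[0.5, 0.5, 0.5, 0.5, 0.5, 0.5, 0.5, 0.5],
)

```text
time: 64.6
tool_pos: [0.5927, 0.3579, 0.287]
ee_rot: [-3.141, -0.0, -2.753]
wrist_force: [0.3, 0.9, 0.3]
width: 0.0703
finger_force: 0.0
```

Request:
play_rows(
  translation=[
    [0, 0, 0],
    [0, 0, 0],
    [0, 0, 0],
    [0, 0, 0],
    [0, 0, 0],
    [0, 0, 0],
    [0, 0, 0],
    [0, 0, 0],
  ],
  twist=[
    [0, 0, -1],
    [0, 0, -1],
    [0, 0, -1],
    [0, 0, -1],
    [0, 0, -1],
    [0, 0, -1],
    [0, 0, -1],
    [0, 0, -1],
  ],
  gripper=[0.5, 0.5, 0.5, 0.5, 0.5, 0.5, 0.5, 0.5],
)

```text
time: 65.4
tool_pos: [0.5927, 0.3579, 0.287]
ee_rot: [-3.141, -0.0, -1.953]
wrist_force: [-0.6, -0.5, 1.1]
width: 0.0704
finger_force: 0.0
```

Request:
play_rows(
  translation=[
    [0, 0, 0],
    [0, 0, 0],
    [0, 0, 0],
    [0, 0, 0],
    [0, 0, 0],
    [0, 0, 0],
    [0, 0, 0],
    [0, 0, 0],
  ],
  twist=[
    [0, 0, -1],
    [0, 0, -1],
    [0, 0, 0],
    [0, 0, 0],
    [0, 0, 0],
    [0, 0, 0],
    [0, 0, 0],
    [0, 0, 0],
  ],
  gripper=[0.5, 0.5, 0.5, -1, -1, -1, -1, -1],
)

```text
time: 66.2
tool_pos: [0.5926, 0.358, 0.2872]
ee_rot: [3.141, -0.0, -1.758]
wrist_force: [-0.5, -0.2, 0.9]
width: 0.0497
finger_force: 30.0
```

```bash
python3 -c "
from h import *
go(.5925,.3577,.2865,4.53)
"
```

```text
t 66.2 pos [0.5926 0.358  0.2872] rot [ 3.141 -0.    -1.758] q [ 0.462  0.447  1.16   0.     1.535 -2.493] F [-0.5 -0.2  0.9] T [ 0.12  0.03 -0.03] w 0.0497 f 30.0
units [ 0.007 -0.     0.018] twist z -0.04
```

Request:
play_rows(
  translation=[
    [0, 0, 0.004],
    [0, 0, 0.004],
    [0, 0, 0.004],
    [0, 0, 0.004],
    [0, 0, 0.004],
    [0, 0, 0.004],
    [0, 0, 0.004],
    [0, 0, 0.004],
  ],
  twist=[
    [0, 0, 1],
    [0, 0, 1],
    [0, 0, 1],
    [0, 0, 1],
    [0, 0, 1],
    [0, 0, 1],
    [0, 0, 1],
    [0, 0, 1],
  ],
  gripper=[-1, -1, -1, -1, -1, -1, -1, -1],
)

```text
time: 67.0
tool_pos: [0.5927, 0.3579, 0.2859]
ee_rot: [-3.141, 0.0, -2.562]
wrist_force: [-0.5, -0.6, -0.4]
width: 0.0494
finger_force: 30.0
```

Request:
play_rows(
  translation=[
    [0, 0, 0.004],
    [0, 0, 0.004],
    [0, 0, 0.004],
    [0, 0, 0.004],
    [0, 0, 0.004],
    [0, 0, 0.004],
    [0, 0, 0.004],
    [0, 0, 0.004],
  ],
  twist=[
    [0, 0, 1],
    [0, 0, 1],
    [0, 0, 1],
    [0, 0, 1],
    [0, 0, 1],
    [0, 0, 1],
    [0, 0, 1],
    [0, 0, 1],
  ],
  gripper=[-1, -1, -1, -1, -1, -1, -1, -1],
)

```text
time: 67.8
tool_pos: [0.5927, 0.3577, 0.2847]
ee_rot: [-3.141, 0.0, 2.921]
wrist_force: [-0.5, -1.4, 0.6]
width: 0.0494
finger_force: 30.0
```

Request:
play_rows(
  translation=[
    [0, 0, 0.004],
    [0, 0, 0.004],
    [0, 0, 0.004],
    [0, 0, 0.004],
    [0, 0, 0.004],
    [0, 0, 0.004],
    [0, 0, 0.004],
    [0, 0, 0.004],
  ],
  twist=[
    [0, 0, 1],
    [0, 0, 1],
    [0, 0, 1],
    [0, 0, 1],
    [0, 0, 1],
    [0, 0, 1],
    [0, 0, 1],
    [0, 0, 1],
  ],
  gripper=[-1, -1, -1, -1, -1, -1, -1, -1],
)

```text
time: 68.6
tool_pos: [0.5927, 0.3575, 0.2834]
ee_rot: [-3.141, 0.001, 2.121]
wrist_force: [-0.8, -1.7, -0.6]
width: 0.0494
finger_force: 30.0
```

```bash
python3 -c "
from h import *
obs()
"
```

```text
t 68.6 pos [0.5927 0.3575 0.2834] rot [-3.141e+00  1.000e-03  2.121e+00] q [ 4.610e-01  4.490e-01  1.165e+00 -1.000e-03  1.528e+00 -8.900e-02] F [-0.8 -1.7 -0.6] T [-0.18 -0.06  0.06] w 0.0494 f 30.0
```

Request:
play_rows(
  translation=[
    [0, 0, 0.004],
    [0, 0, 0.004],
    [0, 0, 0.004],
    [0, 0, 0.004],
    [0, 0, 0.004],
    [0, 0, 0.004],
    [0, 0, 0.004],
    [0, 0, 0.004],
  ],
  twist=[
    [0, 0, 1],
    [0, 0, 1],
    [0, 0, 1],
    [0, 0, 1],
    [0, 0, 1],
    [0, 0, 1],
    [0, 0, 1],
    [0, 0, 1],
  ],
  gripper=[-1, -1, -1, -1, -1, -1, -1, -1],
)

```text
time: 69.4
tool_pos: [0.5925, 0.3575, 0.2822]
ee_rot: [-3.141, 0.002, 1.321]
wrist_force: [-0.7, -1.7, 0.1]
width: 0.0493
finger_force: 30.0
```

Request:
play_rows(
  translation=[
    [0, 0, 0.004],
    [0, 0, 0.004],
    [0, 0, 0.004],
    [0, 0, 0.004],
    [0, 0, 0.004],
    [0, 0, 0.004],
    [0, 0, 0.004],
    [0, 0, 0.004],
  ],
  twist=[
    [0, 0, 1],
    [0, 0, 1],
    [0, 0, 1],
    [0, 0, 1],
    [0, 0, 1],
    [0, 0, 1],
    [0, 0, 1],
    [0, 0, 1],
  ],
  gripper=[-1, -1, -1, -1, -1, -1, -1, -1],
)

```text
time: 70.2
tool_pos: [0.5924, 0.3576, 0.2809]
ee_rot: [3.141, 0.002, 0.522]
wrist_force: [-1.6, -1.0, 0.5]
width: 0.0497
finger_force: 30.0
```

Request:
play_rows(
  translation=[
    [0, 0, 0.004],
    [0, 0, 0.004],
    [0, 0, 0.004],
    [0, 0, 0.004],
    [0, 0, 0.004],
    [0, 0, 0.004],
    [0, 0, 0.004],
    [0, 0, 0.004],
  ],
  twist=[
    [0, 0, 1],
    [0, 0, 1],
    [0, 0, 1],
    [0, 0, 1],
    [0, 0, 1],
    [0, 0, 1],
    [0, 0, 1],
    [0, 0, 1],
  ],
  gripper=[-1, -1, -1, -1, -1, -1, -1, -1],
)

```text
time: 71.0
tool_pos: [0.5923, 0.3578, 0.2797]
ee_rot: [3.141, 0.001, -0.278]
wrist_force: [-2.0, -0.7, 0.3]
width: 0.0497
finger_force: 30.0
```

```bash
python3 -c "
from h import *
obs()
robot.snapshot('scene'); print([np.round(d['centre'],4) for d in robot.spot_point('knob_center','scene')][:1])
"
```

```text
t 71.0 pos [0.5923 0.3578 0.2797] rot [ 3.141e+00  1.000e-03 -2.780e-01] q [ 0.462  0.451  1.17  -0.     1.522  2.311] F [-2.  -0.7  0.3] T [-0.06  0.29  0.03] w 0.0497 f 30.0
[array([0.5892, 0.3604, 0.0961])]
```

Request:
play_rows(
  translation=[
    [0, 0, 0.004],
    [0, 0, 0.004],
    [0, 0, 0],
    [0, 0, 0],
    [0, 0, 0],
    [0, 0, 0],
    [0, 0, 0],
    [0, 0, 0],
  ],
  twist=[
    [0, 0, 1],
    [0, 0, 1],
    [0, 0, 0],
    [0, 0, 0],
    [0, 0, 0],
    [0, 0, -1],
    [0, 0, -1],
    [0, 0, -1],
  ],
  gripper=[-1, -1, 0.4, 0.4, 0.4, 0.4, 0.4, 0.4],
)

```text
time: 71.9
tool_pos: [0.5927, 0.3579, 0.2792]
ee_rot: [-3.142, -0.0, -0.169]
wrist_force: [0.3, 0.1, -0.1]
width: 0.066
finger_force: 0.0
```

Request:
play_rows(
  translation=[
    [0, 0, 0],
    [0, 0, 0],
    [0, 0, 0],
    [0, 0, 0],
    [0, 0, 0],
    [0, 0, 0],
    [0, 0, 0],
    [0, 0, 0],
  ],
  twist=[
    [0, 0, -1],
    [0, 0, -1],
    [0, 0, -1],
    [0, 0, -1],
    [0, 0, -1],
    [0, 0, -1],
    [0, 0, -1],
    [0, 0, -1],
  ],
  gripper=[0.4, 0.4, 0.4, 0.4, 0.4, 0.4, 0.4, 0.4],
)

```text
time: 72.7
tool_pos: [0.5927, 0.358, 0.2792]
ee_rot: [3.141, -0.0, 0.631]
wrist_force: [0.3, 0.3, 0.5]
width: 0.0658
finger_force: 0.0
```

Request:
play_rows(
  translation=[
    [0, 0, 0],
    [0, 0, 0],
    [0, 0, 0],
    [0, 0, 0],
    [0, 0, 0],
    [0, 0, 0],
    [0, 0, 0],
    [0, 0, 0],
  ],
  twist=[
    [0, 0, -1],
    [0, 0, -1],
    [0, 0, -1],
    [0, 0, -1],
    [0, 0, -1],
    [0, 0, -1],
    [0, 0, -1],
    [0, 0, -1],
  ],
  gripper=[0.4, 0.4, 0.4, 0.4, 0.4, 0.4, 0.4, 0.4],
)

```text
time: 73.5
tool_pos: [0.5928, 0.3579, 0.2792]
ee_rot: [3.141, -0.0, 1.431]
wrist_force: [0.0, 0.0, 0.1]
width: 0.0653
finger_force: 0.0
```

Request:
play_rows(
  translation=[
    [0, 0, 0],
    [0, 0, 0],
    [0, 0, 0],
    [0, 0, 0],
    [0, 0, 0],
    [0, 0, 0],
  ],
  twist=[
    [0, 0, 0],
    [0, 0, 0],
    [0, 0, 0],
    [0, 0, 0],
    [0, 0, 0],
    [0, 0, 0],
  ],
  gripper=[0.4, -1, -1, -1, -1, -1],
)

```text
time: 74.1
tool_pos: [0.5925, 0.358, 0.2793]
ee_rot: [-3.141, 0.0, 1.426]
wrist_force: [-0.1, -0.0, 0.3]
width: 0.0495
finger_force: 30.0
```

Request:
play_rows(
  translation=[
    [0, 0, 0.004],
    [0, 0, 0.004],
    [0, 0, 0.004],
    [0, 0, 0.004],
    [0, 0, 0.002],
    [0, 0, 0],
  ],
  twist=[
    [0, 0, 1],
    [0, 0, 1],
    [0, 0, 1],
    [0, 0, 1],
    [0, 0, 1],
    [0, 0, 0],
  ],
  gripper=[-1, -1, -1, -1, -1, -1],
)

```text
time: 74.7
tool_pos: [0.5926, 0.358, 0.2785]
ee_rot: [3.141, 0.0, 0.928]
wrist_force: [0.5, 0.8, 0.3]
width: 0.0494
finger_force: 30.0
```

```bash
python3 -c "
from h import *
obs()
"
```

```text
t 74.7 pos [0.5926 0.358  0.2785] rot [3.141 0.    0.928] q [ 4.620e-01  4.520e-01  1.171e+00 -1.000e-03  1.519e+00  1.105e+00] F [0.5 0.8 0.3] T [-0.02 -0.1   0.5 ] w 0.0494 f 30.0
```

Request:
play_rows(
  translation=[
    [0, 0, 0],
    [0, 0, 0],
    [0, 0, 0],
  ],
  twist=[
    [0, 0, 1],
    [0, 0, 1],
    [0, 0, 1],
  ],
  gripper=[-1, -1, -1],
)

```text
time: 75.0
tool_pos: [0.5929, 0.3581, 0.2788]
ee_rot: [3.141, -0.002, 0.626]
wrist_force: [-1.3, -1.9, -1.4]
width: 0.05
finger_force: 30.0
```

```bash
python3 -c "
from h import *
obs()
"
```

```text
t 75.0 pos [0.5929 0.3581 0.2788] rot [ 3.141e+00 -2.000e-03  6.260e-01] q [ 4.620e-01  4.520e-01  1.170e+00 -1.000e-03  1.517e+00  1.407e+00] F [-1.3 -1.9 -1.4] T [-0.45  0.15  0.78] w 0.05 f 30.0
```

Request:
play_rows(
  translation=[
    [0, 0, 0],
    [0, 0, 0],
    [0, 0, 0],
  ],
  twist=[
    [0, 0, 1],
    [0, 0, 1],
    [0, 0, 1],
  ],
  gripper=[-1, -1, -1],
)

```text
time: 75.3
tool_pos: [0.5929, 0.3579, 0.279]
ee_rot: [3.141, -0.002, 0.326]
wrist_force: [2.2, 0.1, 2.2]
width: 0.0497
finger_force: 30.0
```

```bash
python3 -c "
from h import *
obs()
"
```

```text
t 75.3 pos [0.5929 0.3579 0.279 ] rot [ 3.141e+00 -2.000e-03  3.260e-01] q [ 4.620e-01  4.520e-01  1.170e+00 -1.000e-03  1.518e+00  1.707e+00] F [2.2 0.1 2.2] T [-0.01 -0.59  0.72] w 0.0497 f 30.0
```

Request:
play_rows(
  translation=[
    [0, 0, 0],
    [0, 0, 0],
    [0, 0, 0],
    [0, 0, 0],
    [0, 0, -0.8],
    [0, 0, -0.8],
    [0, 0, -0.8],
    [0, 0, -0.8],
  ],
  twist=[
    [0, 0, 0],
    [0, 0, 0],
    [0, 0, 0],
    [0, 0, 0],
    [0, 0, 0],
    [0, 0, 0],
    [0, 0, 0],
    [0, 0, 0],
  ],
  gripper=[0.6, 0.6, 0.6, 0.6, 0.6, 0.6, 0.6, 0.6],
)

```text
time: 76.1
tool_pos: [0.5925, 0.3579, 0.4077]
ee_rot: [3.142, 0.0, 0.327]
wrist_force: [-1.0, -0.1, -0.5]
width: 0.0753
finger_force: 0.0
```

Request:
play_rows(
  translation=[
    [-0.8, 0.6, 0],
    [-0.8, 0.6, 0],
    [-0.8, 0.6, 0],
    [-0.8, 0.6, 0],
    [-0.8, 0.6, 0],
    [-0.8, 0.6, 0],
    [-0.8, 0.6, 0],
    [0, 0, 0],
  ],
  twist=[
    [0, 0, 0],
    [0, 0, 0],
    [0, 0, 0],
    [0, 0, 0],
    [0, 0, 0],
    [0, 0, 0],
    [0, 0, 0],
    [0, 0, 0],
  ],
  gripper=[0.6, 0.6, 0.6, 0.6, 0.6, 0.6, 0.6, 0.6],
)

```text
time: 76.9
tool_pos: [0.432, 0.1247, 0.407]
ee_rot: [3.14, -0.0, 0.323]
wrist_force: [-0.2, 0.4, -0.2]
width: 0.0753
finger_force: 0.0
```

```bash
python3 -c "
from h import *
obs()
im=robot.snapshot('top'); s=robot.snapshot('scene')
print([np.round(d['centre'],4) for d in robot.spot_point('knob_center','scene')][:1])
for n in ('loupe_center','tape_roll_center','brush_center'): print(n,[np.round(d['centre'],3) for d in robot.spot_point(n,'top')][:1])
a=cv2.resize(im[150:260,130:270],None,fx=4,fy=4,interpolation=cv2.INTER_CUBIC); b=cv2.resize(s[210:320,120:260],None,fx=4,fy=4,interpolation=cv2.INTER_CUBIC)
cv2.imwrite('pics/i7.png',cv2.resize(np.hstack([a,b]),(800,314))[:,:,::-1])
"
```

```text
t 76.9 pos [0.432  0.1247 0.407 ] rot [ 3.14  -0.     0.323] q [ 1.550e-01 -1.390e-01  1.587e+00 -1.000e-03  1.693e+00  1.403e+00] F [-0.2  0.4 -0.2] T [0.   0.01 0.08] w 0.0753 f 0.0
[array([0.5909, 0.3612, 0.0976])]
loupe_center [array([ 0.377, -0.176,  0.013])]
tape_roll_center [array([0.712, 0.225, 0.004])]
brush_center [array([0.709, 0.341, 0.012])]
```

View pics/i7.png

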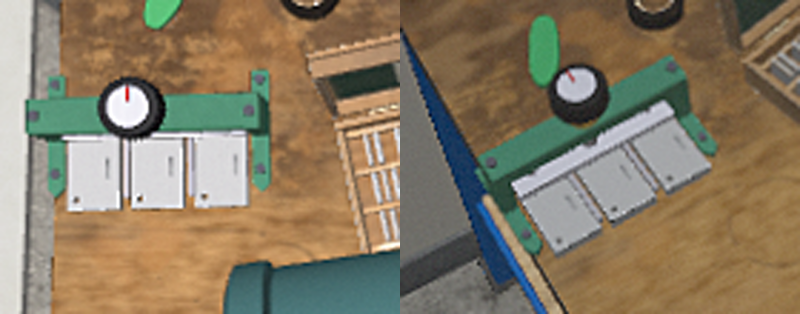

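```bash
python3 -c "
from bench import robot
print(robot.close_job())
"
```

```text
the job is handed in; nothing more can be done
None
```

I opened the press to its upper stop, pushed all three plates home against the back fence (one to a lane), then screwed the knob down to its lower stop and let go. The loupe, tape roll and brush measure within a few millimetres of where they started. I handed the job in at about 77 s; it returned no verdict.

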